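Close the intake filter: cover on the centre stud, wing nut down snug

ROBOT

A 6-joint arm with a two-finger parallel gripper is mounted at the origin on a cart in front of the work surface, level with it; the furniture and walls round the work are solid. World frame = base frame: x ahead of the robot, y to its left, z up, the work surface at z = 0. Lengths are in m, angles in rad, forces in N, time in s.
With the tool pointing down it reaches from about 0.35 to 0.775 m from the base axis. Payload 7.3 kg.
Tool frame: the origin (TCP) lies midway between the tips of the shut fingers; the grasp point (between the pads) lies 19 mm behind it (robot.grasp_offset is the z of the grasp point in the tool frame, in m); z points along the fingers, y is the direction in which the jaws open and shut (so a half turn about z gives the same grasp; the last joint's range is limited). The gripper opens to 92 mm and grips with 3 to 60 N. Pads are 19 mm wide; open, the fingers measure 130 mm over their backs; the gripper's body (75 mm by 190 mm) begins 47 mm behind the grasp point.
Start: joints at [-0.146, 0.342, 1.524, -0, 1.275, -0.146], TCP at [0.525, 0, 0.227] pointing down, gripper open.
Joint ranges: [-2.53, 2.53], [-0.77, 2.02], [0.04, 2.7], [-1, 4.14], [0.28, 2.66], [-3.11, 3.11]. Speed limits (rad/s): [2.57, 2.57, 3.14, 3.14, 3.14, 3.14].

INTERFACE

Orientations are given as [roll, pitch, yaw] about the fixed x, y, z axes, in that order (R = Rz(yaw) Ry(pitch) Rx(roll)).
In Python, from cell import observe, imaging, workorder, robot gives the robot as it stands. The module is installed in compiled form; this text tells all that it offers.
- The arm moves only by the tool send_rows, never from a script. Its argument "series" is a list of rows, each a list of 7 numbers: the shift along the tool's x, y, z in m, then the turn, a rotation vector about the tool's x, y, z in rad, then the closure, from 0 (fully open) to 1 (shut). A call has 1 to 5 rows; each row shifts and turns the commanded pose from where the row before left it, along the tool's axes as they then stand; what a row does not reach is not made up. A row lasts 1/12 s, in which the tool goes at most 41.7 mm and 7.16 degrees, less where a joint would pass 70% of its speed; a pose out of reach is approached as far as the arm can. A call is refused whole if a number of a shift passes 0.0417 or a number of a turn 0.125, either way. A call with a gripper value outside its range is refused whole. The fingers move at their own pace and stop on an object; "newtons" is the grip in N (left out, the last holds). Time passes only in rows, so rows that do not move let the fingers close. It gives the time, the measured TCP pose, the force and the opening at its end, in the units of the state.
- observe(): the state, without advancing time (a new reading comes with each control period).
- imaging.read_camera(name): name is "scene" or "side" or "wrist"; returns a dict with "color" (420x560x3 uint8, red, green, blue), "range_z" (420x560 float32, m along the optical axis (not along the pixel's ray), 0 where there is no reading), "vfov" (degrees; the focal length in pixels is half the picture's height over the tangent of half this angle, whatever the lens; pixels are square), "cx", "cy" (the principal point, pixels), "T" (4x4, takes a point from camera to world coordinates). Camera axes: x right, y down, z forward; pixel columns grow to the right and rows downward; lengths in m; the calibration is good to about 2 mm. A picture is of the moment at which its call begins.
- workorder.hand_in(): hands the job in, once; it reports no verdict.
The state is a dict: "time": time; "qpos": joint angles; "qvel": joint speeds; "joint_efforts": joint torques, N m; "tool_pos": TCP position; "tool_rot": TCP orientation; "contact_force": force on the tool from outside, world axes, zero at the start; "torque": the same for the moment, N m; "opening": finger opening in m.
Only numpy, scipy, OpenCV 4.12 (cv2) and the standard library are available. Lean on these libraries where they do the work, as an engineer would, in place of code of your own. Each camera call takes 0.05 s, during which the arm holds its last target.

TASK

The bench intake filter has just been given a fresh element. Close it up: set the blue cover on the canister's centre stud and let it rest on the element, then put the black wing nut on the stud and screw it down clockwise until it is snug and has drawn the cover all the way down onto the canister's rim. Leave the old filter, the glue stick, the screwdriver and the tape measure where they are.

Things in the scene. Friction and masses are not known exactly. Their poses are not given: they have to be found in the camera images.
- rim (a point): Centre of the rim of the blue canister (86 mm across) of the intake filter, fixed on the worktop on a grey bracket and tipped 30 degrees. z: out along the centre stud, 30 degrees from vertical, toward the robot's side; y level; x up the slope, to the back. The element's orange sealing face is sprung: it stands 3 mm above the rim; pressing it level takes 4 N at first, 10 N at the end.
- stud_tip (a point): Tip of the steel centre stud, 51 mm out from the rim on the axis; axes as the rim's. Core 10 mm thick, tip tapered to 5 mm. Coarse two-start right-hand thread, 18 mm across, from 27 to 46 mm above the rim, 14 mm of travel a turn. It catches when the line of the nut's wings, turning clockwise, passes the rim's x direction (twice a turn), and then holds the nut wherever it is left.
- cover_center (a point): Blue round cover, loose, lying right side up: 98 mm across, 36 mm high; this point is on its axis half-way up, z its axis. Flange with its top 10 mm above the foot, a 6 mm deep skirt below (92 mm inside). Grip it by its hub (see hub_top). Resting on the element this point is 15 mm above the rim plane, fully home 12 mm.
- hub_top (a point): Centre of the top of the cover's round hub, 36 mm above the cover's foot: the hub is 42 mm across and stands 26 mm above the flange, with a 23 mm bore through it for the stud. To be gripped from above at any yaw. With the cover home it is 30 mm above the rim, so the stud sticks 20 mm out of it.
- nut_center (a point): Black cap-type wing nut, loose, standing on its base: 49 mm high; this point is on its axis half-way up; z its axis, x along the wings. Round hub 29 mm across (collar 34 mm) and 24 mm high with a blind threaded bore from below, 22 mm wide, 21 mm deep. A half turn about z gives the same nut. Snug on the home cover, this point is 55 mm above the rim.
- nut_wing (a point): Middle of the nut's wing, 37 mm above its base: flat, 10 mm thick along y, 54 mm long along x, from 24 to 43 mm high in the middle and 49 mm at the ends; to be pinched across it. Set on the stud with the wings 0.7 rad counter-clockwise of the rim's x, the nut sinks until this point is about 75 mm above the rim; about 4.2 rad clockwise from there makes it snug (0.3 Nm), at 67 mm.
- old_filter: Old, dusty filter element standing on the worktop, a pleated drum 75 mm across and 60 mm high; origin at the centre of its underside. Leave it alone.
- glue_stick: Red and white glue stick, standing, 30 mm across, 95 mm high; origin under it. Leave it alone.
- screwdriver: Red screwdriver lying on the worktop near the robot, 206 mm long (along its y), 30 mm wide, 28 mm high; origin under its middle. Leave it alone.
- tape_measure: Teal tape measure standing on the worktop, 91 x 40 mm, 67 mm high; origin under it. Leave it alone.
Mind the look-alikes: they are no part of the job. What is shaped like the part that bears nut_center but red or yellow is not meant. Of the things shaped like the part that bears cover_center, the blue one is meant.

How it is judged:
On the way, in this order (a step that is already met when the one before it is completed fails the run):
1. the cover rests over the stud on the element, right side up and let go (x of cover_center in the frame of rim between -0.005 and 0.005 m and y of cover_center in the frame of rim between -0.005 and 0.005 m and z of cover_center in the frame of rim between 0.0095 and 0.0175 m and angle between the z axis of cover_center and the z axis of rim, either way round below 0.12 rad and contact force between the fingers and cover below 0.2 N), for 0.2 s.
2. the wing nut has caught the thread of the stud (its middle less than 60 mm above the rim) (x of nut_center in the frame of rim between -0.005 and 0.005 m and y of nut_center in the frame of rim between -0.005 and 0.005 m and z of nut_center in the frame of rim below 0.06 m and angle between the z axis of nut_center and the z axis of rim, either way round below 0.12 rad), for 0.1 s.
3. the wing nut has drawn the cover home on the rim (z of cover_center in the frame of rim below 0.013 m and z of nut_center in the frame of rim below 0.0565 m), for 0.2 s.
At the end, for the whole second after the job is handed in: The cover is on the stud, right side up, within 1 mm of fully home on the rim; the wing nut is screwed down on it (middle under 56.5 mm above the rim, within 5 mm of the axis) and presses on it with more than 4 N by itself; both at rest (all of step 3 and x of cover_center in the frame of rim between -0.005 and 0.005 m and y of cover_center in the frame of rim between -0.005 and 0.005 m and x of nut_center in the frame of rim between -0.005 and 0.005 m and y of nut_center in the frame of rim between -0.005 and 0.005 m and angle between the z axis of each of cover_center, nut_center and the z axis of rim, either way round below 0.12 rad and z of cover_center in the frame of rim above 0.01 m and contact force between wing_nut and cover above 4 N and linear speed of each of cover, wing_nut below 0.02 m/s); the robot touches nothing.
It fails at once if the old filter is moved more than 3 cm (distance of old_filter from where it was at the start of the episode above 0.03 m).
It fails at once if the glue stick is moved more than 3 cm (distance of glue_stick from where it was at the start of the episode above 0.03 m).
It fails at once if the screwdriver is moved more than 3 cm (distance of screwdriver from where it was at the start of the episode above 0.03 m).
It fails at once if the tape measure is moved more than 3 cm (distance of tape_measure from where it was at the start of the episode above 0.03 m).
It also fails if it takes over 72 s, if anything falls off the work surface, if the arm or the gripper's body presses on something with over 40 N, if the wrist force passes 120 N, or if a joint passes its speed limit or range.

## Working session

There is one attempt and no reset: what is moved stays moved. The work goes in short steps, Python scripts to look and compute and a tool call to move; the robot and the scene stay as the last step left them, time stands still between calls to the robot, and variables do not carry over. Pictures are saved under pics/ and viewed, and the job is handed in when it is done.

Besides the shell and the picture viewer there is one more tool, called after "Call:" by a JSON object that holds its "fn" and its "kwargs", one argument or row to a line. send_rows: Moves the arm, as the interface text tells. Its arguments: {"type":"object","properties":{"series":{"type":"array","items":{"type":"array","items":{"type":"number"}}},"newtons":{"type":"number"}},"required":["series"]}

```bash
mkdir -p pics; ls
python3 - <<'E'
from cell import observe, imaging, workorder, robot
import cv2
print(observe()); print(robot.grasp_offset)
for n in ["scene","side","wrist"]:
    c=imaging.read_camera(n); print(n,c["vfov"],c["cx"],c["cy"],c["T"].round(4).tolist())
    cv2.imwrite(f"pics/{n}0.png",c["color"][:,:,::-1])
E
```

```text
pics
{'time': 0.0, 'qpos': array([-1.45980587e-01,  3.42741293e-01,  1.52500878e+00,  1.69161004e-05,
        1.27536892e+00, -1.46023361e-01]), 'qvel': array([-1.49800735e-03, -2.83000958e-04,  5.69962841e-04, -1.84801401e-03,
        5.33990564e-04,  5.83108524e-05]), 'joint_efforts': array([ 7.61924657e-04, -4.31245601e+01, -2.44219762e+01,  7.17750052e-02,
        5.59406646e-02, -1.04314388e-04]), 'tool_pos': array([5.24606454e-01, 9.55148020e-05, 2.26038187e-01]), 'tool_rot': array([-3.14008491e+00, -2.38093317e-04,  1.57083398e+00]), 'contact_force': array([-0.33702538,  0.12558465,  0.04725246]), 'torque': array([ 0.01141542, -0.00090861,  0.02614777]), 'opening': 0.09167729213155659}
-0.0188
scene 46.87906198591227 280.70246853903296 203.56792561427983 [[-0.6597, -0.5063, 0.5553, -0.2688], [-0.7513, 0.4287, -0.5017, 0.7623], [0.0159, -0.7482, -0.6632, 1.0741], [0.0, 0.0, 0.0, 1.0]]
side 50.81853066423285 269.13436459747294 208.7322758468223 [[1.0, -0.0028, -0.0004, 0.5086], [-0.0007, -0.3811, 0.9245, -1.1015], [-0.0027, -0.9245, -0.3811, 0.6101], [0.0, 0.0, 0.0, 1.0]]
wrist 61.90011478478917 279.22349716769895 214.16310748231425 [[1.0, 0.0004, -0.0005, 0.524], [0.0002, -0.9574, -0.2888, 0.0776], [-0.0006, 0.2888, -0.9574, 0.3849], [0.0, 0.0, 0.0, 1.0]]
```

View pics/scene0.png

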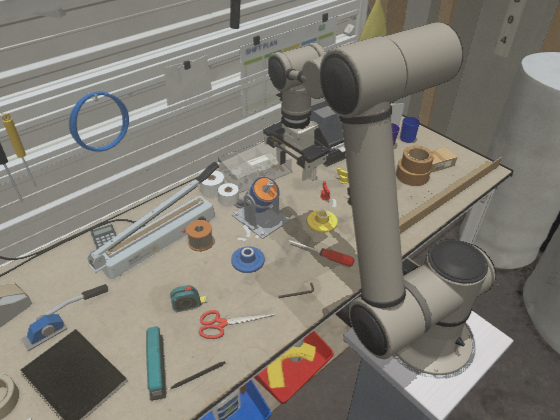

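View pics/side0.png

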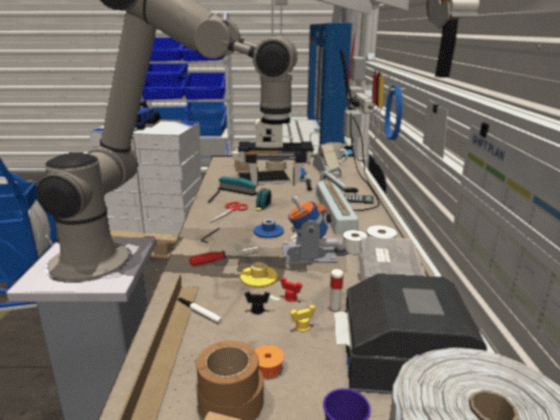

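View pics/wrist0.png

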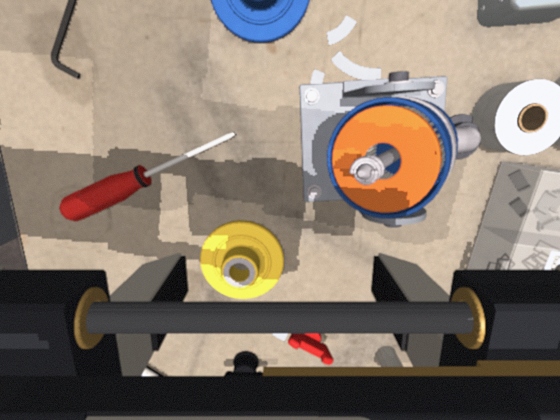

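```bash
cat > h.py <<'E'
from cell import observe, imaging, workorder, robot
import numpy as np, cv2
from scipy.spatial.transform import Rotation as R
def cam(n):
    c=imaging.read_camera(n); h,w=c["range_z"].shape
    f=h/2/np.tan(np.radians(c["vfov"]/2))
    v,u=np.mgrid[:h,:w]; z=c["range_z"]
    P=np.stack([(u-c["cx"])/f*z,(v-c["cy"])/f*z,z],-1)@c["T"][:3,:3].T+c["T"][:3,3]
    P[z==0]=np.nan
    c["P"]=P; c["f"]=f; return c
def save(c,n,box=None,s=1):
    im=c["color"][:,:,::-1]
    if box: im=im[box[1]:box[3],box[0]:box[2]]
    cv2.imwrite("pics/"+n+".png",cv2.resize(im,None,fx=s,fy=s,interpolation=cv2.INTER_CUBIC))
def ray(c,u,v,z):
    d=c["T"][:3,:3]@np.array([(u-c["cx"])/c["f"],(v-c["cy"])/c["f"],1]); o=c["T"][:3,3]
    return o+d*(z-o[2])/d[2]
E
python3 - <<'E'
from h import *
s=cam("side"); save(s,"sidecrop",(180,180,380,330),4); np.save("side0.npy",s["P"])
w=cam("wrist"); sc=cam("scene"); save(sc,"scenecrop",(200,150,380,290),4)
for u,v in [(257,295),(257,307),(291,288),(302,318),(258,274),(268,229),(268,222),(335,300),(335,275)]: print("side",u,v,s["P"][v,u].round(3))
for u,v in [(248,259),(248,250),(262,188),(322,217)]: print("scene",u,v,sc["P"][v,u].round(3))
for u,v in [(365,172),(240,272),(260,0),(385,155),(420,190)]: print("wrist",u,v,w["P"][v,u].round(3))
E
```

```text
side 257 295 [ 0.48  -0.244  0.044]
side 257 307 [ 0.48  -0.252  0.017]
side 291 288 [ 0.56  -0.197  0.032]
side 302 318 [ 0.579 -0.308  0.027]
side 258 274 [ 0.479 -0.113  0.021]
side 268 229 [0.504 0.167 0.018]
side 268 222 [0.504 0.205 0.025]
side 335 300 [ 0.66  -0.238  0.026]
side 335 275 [ 0.656 -0.239  0.093]
scene 248 259 [0.489 0.2   0.025]
scene 248 250 [0.513 0.181 0.031]
scene 262 188 [0.634 0.027 0.107]
scene 322 217 [ 0.468 -0.079  0.038]
wrist 365 172 [0.575 0.042 0.181]
wrist 240 272 [ 0.478 -0.105  0.013]
wrist 260 0 [0.507 0.169 0.037]
wrist 385 155 [0.598 0.047 0.139]
wrist 420 190 [0.62  0.024 0.151]
```

View pics/sidecrop.png

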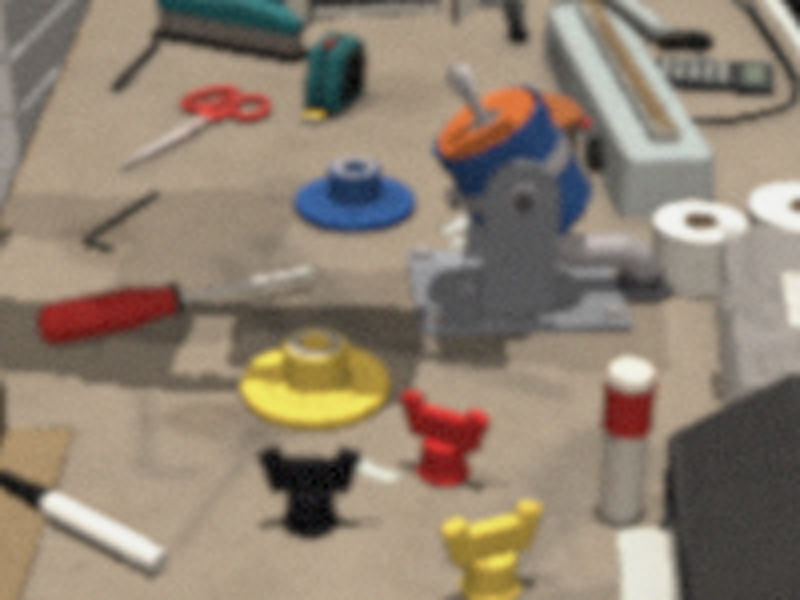

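View pics/scenecrop.png

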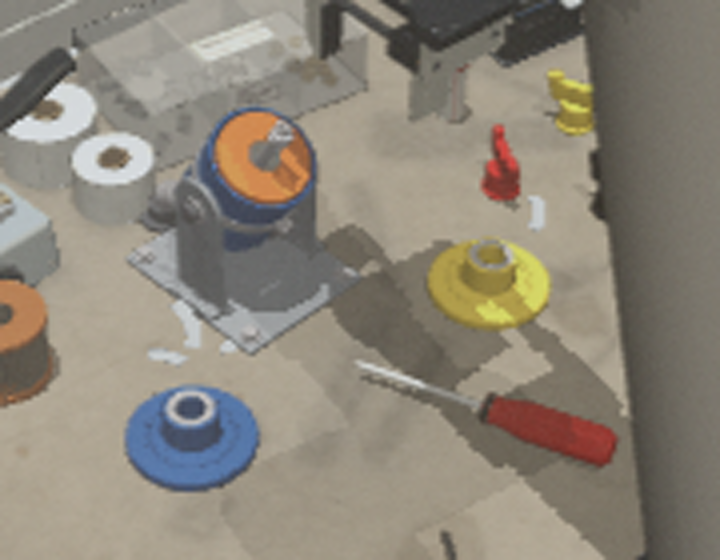

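```bash
cat > rim.py <<'E'
from h import *
c=cam("wrist"); hsv=cv2.cvtColor(c["color"],cv2.COLOR_RGB2HSV); P=c["P"]
m=(hsv[...,0]<18)&(hsv[...,1]>150)&(hsv[...,2]>90)
near=np.linalg.norm(P-[0.605,0.04,0.14],axis=-1)<0.07
m=m&near
X=P[m]; 
for _ in range(4):
    o=np.median(X,0) if _==0 else X.mean(0)
    n=np.linalg.svd(X-X.mean(0),full_matrices=False)[2][2]; n*=np.sign(n[2])
    d=(X-X.mean(0))@n; X=X[abs(d)<max(2*d.std(),0.001)]
o=X.mean(0)
print("orange n",len(X),o.round(4),"normal",n.round(4),"tilt",np.degrees(np.arccos(n[2])).round(2),"az",np.degrees(np.arctan2(n[1],n[0])).round(2),d.std())
# hull of orange -> centre by ellipse of outline, ray cast on plane
mm=cv2.morphologyEx(m.astype(np.uint8),cv2.MORPH_OPEN,np.ones((3,3)))
mm=cv2.morphologyEx(mm,cv2.MORPH_CLOSE,np.ones((9,9)))
cs=max(cv2.findContours(mm,cv2.RETR_EXTERNAL,cv2.CHAIN_APPROX_NONE)[0],key=cv2.contourArea)
h=cv2.convexHull(cs)[:,0].astype(float)
# nominal normal
az=np.arctan2(n[1],n[0]); N=np.array([np.sin(np.pi/6)*np.cos(az),np.sin(np.pi/6)*np.sin(az),np.cos(np.pi/6)])
d=(np.c_[(h[:,0]-c["cx"])/c["f"],(h[:,1]-c["cy"])/c["f"],np.ones(len(h))])@c["T"][:3,:3].T; oc=c["T"][:3,3]
Q=oc+d*(((o-oc)@N)/(d@N))[:,None]
x=np.cross([0,0,1],N);ey=x/np.linalg.norm(x); ex=np.cross(ey,N)  # temp
A=np.c_[Q@ex,Q@ey]; 
(u,v),r=cv2.minEnclosingCircle(A.astype(np.float32)-A.mean(0).astype(np.float32)); 
from scipy.optimize import least_squares
f=least_squares(lambda p:np.hypot(A[:,0]-p[0],A[:,1]-p[1])-p[2],[*A.mean(0),.04],loss="soft_l1",f_scale=0.001).x
C=f[0]*ex+f[1]*ey+(o@N)*N
print("circle r",f[2],"centre face",C.round(4),"encl",u,v,r)
rim=C-0.003*N
print("rim",rim.round(4),"tip pred",(rim+0.051*N).round(4))
# stud tip: points near axis above face
s=np.einsum('ijk,k->ij',P-rim,N); rad=np.linalg.norm(P-rim-s[...,None]*N,axis=-1)
k=(s>0.03)&(s<0.06)&(rad<0.02)
print("stud pts",k.sum(), np.nanmax(s[k]), (P[k]).mean(0).round(4), ((P[k]-rim)@ex).mean(),((P[k]-rim)@ey).mean())
t=k&(s>0.046); print("tip pts",t.sum(),P[t].mean(0).round(4),np.argwhere(t).mean(0))
E
python3 rim.py
```

```text
orange n 6693 [0.5987 0.0443 0.1402] normal [-0.4993 -0.0278  0.866 ] tilt 30.0 az -176.81 0.0005939737127387758
circle r 0.0374136120813929 centre face [0.5961 0.0427 0.1387] encl 0.0018595230067148805 0.002507133176550269 0.03767245635390282
rim [0.5976 0.0428 0.1361] tip pred [0.5721 0.0413 0.1803]
stud pts 762 0.05176021296323856 [0.5773 0.0423 0.174 ] -0.0013198182437459598 -0.0006814147384545169
tip pts 168 [0.5739 0.0413 0.1783] [172.24404762 362.61904762]
```

Call:
{"fn": "send_rows", "kwargs": {
  "series": [
    [0.035,-0.005,0,0,0,0,0],
    [0.035,-0.005,0,0,0,0,0],
    [0.035,-0.005,0,0,0,0,0],
    [0.025,-0.005,0,0,0,0,0],
    [0,0,0,0,0,0,0]
  ],
  "newtons": 20
}}

```text
time: 0.77
tool_pos: [0.5038, 0.134, 0.2268]
tool_rot: [-3.141, -0.002, 1.575]
contact_force: [-0.7, -0.4, 0.2]
opening: 0.0917
```

```bash
cat > cov.py <<'E'
from h import *
from scipy.optimize import least_squares
c=cam("wrist"); save(c,"wcov"); P=c["P"]; o=observe(); print(o["tool_pos"].round(4),o["tool_rot"].round(3),o["qpos"].round(3))
hsv=cv2.cvtColor(c["color"],cv2.COLOR_RGB2HSV)
m=(hsv[...,0]>100)&(hsv[...,0]<125)&(hsv[...,1]>120)&(np.linalg.norm(P[...,:2]-[0.504,0.19],axis=-1)<0.07)
def circ(mask,z):
    mm=cv2.morphologyEx(mask.astype(np.uint8),cv2.MORPH_OPEN,np.ones((3,3)))
    cs=max(cv2.findContours(mm,cv2.RETR_EXTERNAL,cv2.CHAIN_APPROX_NONE)[0],key=cv2.contourArea)
    h=cv2.convexHull(cs)[:,0]; A=np.array([ray(c,u,v,z)[:2] for u,v in h])
    return least_squares(lambda p:np.hypot(A[:,0]-p[0],A[:,1]-p[1])-p[2],[*A.mean(0),.04],loss="soft_l1",f_scale=0.001).x
print("flange",circ(m,0.008)); t=m&(P[...,2]>0.031)
print("hubtop",circ(t,0.036),"z top",np.nanmedian(P[t][:,2]),"z flange",np.nanmedian(P[m&(P[...,2]<0.02)][:,2]))
E
python3 cov.py
```

```text
[0.5044 0.132  0.2267] [-3.142 -0.     1.575] [0.109 0.335 1.534 0.    1.272 0.105]
flange [0.50518114 0.18926552 0.04803698]
hubtop [0.52265343 0.18238373 0.00321379] z top 0.03649374171698322 z flange 0.010564981370545234
```

View pics/wcov.png

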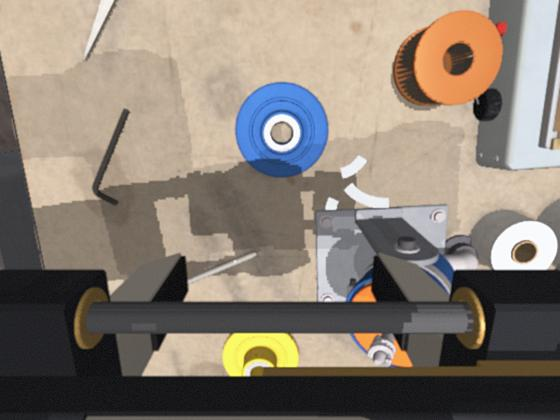

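```bash
python3 -c "
from h import *
c=cam('wrist');print(ray(c,282,132,0.036),c['P'][132,270:295:4].round(3).tolist())"
```

```text
[0.50637753 0.18768965 0.036     ] [[0.494, 0.187, 0.022], [0.498, 0.185, 0.0], [0.502, 0.186, 0.002], [0.507, 0.185, 0.001], [0.511, 0.186, 0.002], [0.515, 0.186, 0.002], [0.518, 0.188, 0.038]]
```

Call:
{"fn": "send_rows", "kwargs": {
  "series": [
    [0.029,0.001,0.01,0,0,0,0],
    [0.028,0,0.03,0,0,0,0],
    [0,0,0.035,0,0,0,0],
    [0,0,0.03,0,0,0,0],
    [0,0,0,0,0,0,0]
  ]
}}

```text
time: 1.28
tool_pos: [0.5028, 0.1852, 0.1162]
tool_rot: [-3.131, 0.003, 1.57]
contact_force: [-2.3, -0.9, -1.0]
opening: 0.0917
```

Call:
{"fn": "send_rows", "kwargs": {
  "series": [
    [0,0,0.03,0,0,0,0],
    [0,0,0.02,0,0,0,0],
    [0,0,0,0,0,0,0]
  ]
}}

```text
time: 1.53
tool_pos: [0.5049, 0.1854, 0.0697]
tool_rot: [-3.137, 0.001, 1.569]
contact_force: [-1.2, -0.4, -0.4]
opening: 0.0921
```

```bash
python3 cov.py
```

```text
[0.5059 0.1858 0.0716] [-3.139e+00  1.000e-03  1.569e+00] [ 0.21   0.541  1.681 -0.     0.922  0.212]
flange [0.50506842 0.1893762  0.0484673 ]
hubtop [0.50535259 0.18998173 0.02098028] z top 0.03620831704747887 z flange 0.010519886109751964
```

View pics/wcov.png

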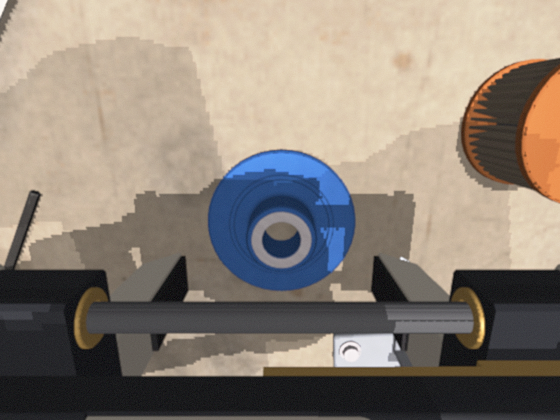

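Call:
{"fn": "send_rows", "kwargs": {
  "series": [
    [0.004,-0.0005,0.02,0,0,0,0],
    [0,0,0.02,0,0,0,0],
    [0,0,0.016,0,0,0,0],
    [0,0,0,0,0,0,0],
    [0,0,0,0,0,0,0]
  ]
}}

```text
time: 2.0
tool_pos: [0.5067, 0.1907, 0.0173]
tool_rot: [3.14, -0.0, 1.57]
contact_force: [0.3, 0.5, -0.6]
opening: 0.0915
```

Call:
{"fn": "send_rows", "kwargs": {
  "series": [
    [0,0,0,0,0,0,1],
    [0,0,0,0,0,0,1],
    [0,0,0,0,0,0,1],
    [0,0,0,0,0,0,1],
    [0,0,0,0,0,0,1]
  ],
  "newtons": 30
}}

```text
time: 2.42
tool_pos: [0.5058, 0.1911, 0.0163]
tool_rot: [3.141, -0.0, 1.571]
contact_force: [0.3, -0.1, -0.2]
opening: 0.0633
```

Call:
{"fn": "send_rows", "kwargs": {
  "series": [
    [0,0,0,0,0,0,1],
    [0,0,0,0,0,0,1],
    [0,0,0,0,0,0,1]
  ]
}}

```text
time: 2.67
tool_pos: [0.5055, 0.191, 0.0157]
tool_rot: [3.142, 0.0, 1.571]
contact_force: [1.3, -0.8, 0.3]
opening: 0.043
```

Call:
{"fn": "send_rows", "kwargs": {
  "series": [
    [0,0,0,0,0,0,1],
    [0,0,0,0,0,0,1],
    [0,0,-0.02,0,0,0,1],
    [0,0,-0.03,0,0,0,1],
    [0,0,-0.03,0,0,0,1]
  ]
}}

```text
time: 3.08
tool_pos: [0.5045, 0.1908, 0.0956]
tool_rot: [-3.138, 0.001, 1.571]
contact_force: [0.8, -0.4, -1.3]
opening: 0.0421
```

Call:
{"fn": "send_rows", "kwargs": {
  "series": [
    [0,0,-0.04,0,0,0,1],
    [0,0,-0.04,0,0,0,1],
    [0,0,-0.04,0,0,0,1],
    [0,0,-0.03,0,0,0,1],
    [0,0,0,0,0,0,1]
  ]
}}

```text
time: 3.5
tool_pos: [0.5082, 0.1917, 0.2526]
tool_rot: [3.13, -0.003, 1.571]
contact_force: [0.8, 0.4, -1.2]
opening: 0.0421
```

```bash
cat > look.py <<'E'
from h import *
import sys
o=observe(); print(o["time"],o["tool_pos"].round(4),o["tool_rot"].round(3),o["qpos"].round(3),o["contact_force"].round(1),o["opening"].round(4))
for n in sys.argv[2:]:
    save(cam(n),sys.argv[1]+n)
E
python3 look.py a wrist
```

```text
Traceback (most recent call last):
  File "look.py", line 3, in <module>
    o=observe(); print(o["time"],o["tool_pos"].round(4),o["tool_rot"].round(3),o["qpos"].round(3),o["contact_force"].round(1),o["opening"].round(4))
                                                                                                                              ^^^^^^^^^^^^^^^^^^
AttributeError: 'float' object has no attribute 'round'
```

```bash
sed -i 's/o\["opening"\].round(4)/round(o["opening"],4)/' look.py; python3 look.py a wrist
cat > hold.py <<'E'
from h import *
from scipy.optimize import least_squares
c=cam("wrist"); o=observe(); Rt=R.from_euler("xyz",o["tool_rot"]).as_matrix()
P=(c["P"]-o["tool_pos"])@Rt
hsv=cv2.cvtColor(c["color"],cv2.COLOR_RGB2HSV)
m=(hsv[...,0]>100)&(hsv[...,0]<125)&(hsv[...,1]>120)&(abs(P[...,2])<0.03)&(np.hypot(P[...,0],P[...,1])<0.06)
n,l,st,_=cv2.connectedComponentsWithStats(m.astype(np.uint8)); k=1+np.argmax(st[1:,4]); m=l==k
X=P[m&(P[...,2]>0)]; print("flange pts",len(X),"z",np.median(X[:,2]))
A=np.c_[X[:,0],X[:,1],np.ones(len(X))]
print("plane z=ax+by+c",np.linalg.lstsq(A,X[:,2],rcond=None)[0].round(4))
# outer edge pts
cs=max(cv2.findContours(m.astype(np.uint8),cv2.RETR_EXTERNAL,cv2.CHAIN_APPROX_NONE)[0],key=cv2.contourArea)[:,0]
B=P[cs[:,1],cs[:,0]]; B=B[B[:,0]>0.02]; B=B[np.hypot(B[:,0],B[:,1])>0.044]
f=least_squares(lambda p:np.hypot(B[:,0]-p[0],B[:,1]-p[1])-.0485,[0,0],loss="soft_l1",f_scale=0.001); print(len(B),"cover centre in tool xy",f.x.round(4))
E
python3 hold.py
```

```text
3.5 [0.5082 0.1917 0.2526] [ 3.130e+00 -3.000e-03  1.571e+00] [0.22  0.35  1.44  0.    1.34  0.219] [ 0.8  0.4 -1.2] 0.0421
flange pts 10884 z 0.0026003972724612193
plane z=ax+by+c [ 0.0228 -0.0062  0.0021]
193 cover centre in tool xy [-0.0012  0.0006]
```

View pics/awrist.png

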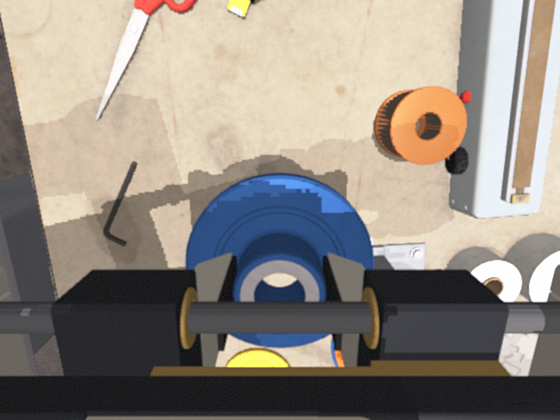

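```bash
cat > go.py <<'E'
from h import *
import sys
# rim estimate
RIM=np.array([0.5976,0.0428,0.1361]); AZ=np.radians(-176.81)
N=np.array([.5*np.cos(AZ),.5*np.sin(AZ),np.cos(np.pi/6)])
Y=np.cross([0,0,1],-N*[1,1,0]); Y/=np.linalg.norm(Y)   # rim y, level
X=np.cross(Y,N)
RR=np.c_[X,Y,N]   # rim frame
def toolR(jaw):   # jaw = ccw angle (about N) of tool y from rim x
    y=np.cos(jaw)*X+np.sin(jaw)*Y; z=-N; return np.c_[np.cross(y,z),y,z]
def report(jaw,s,off=(0,0)):
    """off: part centre in tool xy"""
    o=observe(); Rc=R.from_euler("xyz",o["tool_rot"]).as_matrix(); Rt=toolR(jaw)
    p=RIM+s*N-Rt[:,0]*off[0]-Rt[:,1]*off[1]
    print("t",o["time"],"tool in rim",((o["tool_pos"]-RIM)@RR).round(4),"q",o["qpos"].round(3),"F rim",(o["contact_force"]@RR).round(1),"tq",(o["torque"]@RR).round(2),"op",round(o["opening"],4))
    print("rotvec tool",R.from_matrix(Rc.T@Rt).as_rotvec().round(4))
    print("shift in current tool",(Rc.T@(p-o["tool_pos"])).round(4),"in target tool",(Rt.T@(p-o["tool_pos"])).round(4))
if __name__=="__main__":
    a=[float(v) for v in sys.argv[1:]]; report(a[0],a[1],a[2:4] or (0,0))
E
python3 go.py 0 0.1 -0.0012 0
```

```text
t 3.6 tool in rim [-0.0172  0.1532  0.1373] q [ 0.219  0.355  1.449 -0.     1.335  0.219] F rim [-1.1  0.5 -2.1] tq [-0.02  0.   -0.02] op 0.0421
rotvec tool [-0.5215  0.0142 -0.0545]
shift in current tool [-0.1499  0.0419  0.0237] in target tool [-0.152   0.0172  0.0373]
```

Call:
{"fn": "send_rows", "kwargs": {
  "series": [
    [0,0,0,-0.1043,0.0028,-0.011,1],
    [0,0,0,-0.1043,0.0028,-0.011,1],
    [0,0,0,-0.1043,0.0028,-0.011,1],
    [0,0,0,-0.1043,0.0028,-0.011,1],
    [0,0,0,-0.1043,0.0028,-0.011,1]
  ]
}}

```text
time: 4.02
tool_pos: [0.5041, 0.191, 0.2437]
tool_rot: [2.619, 0.001, 1.628]
contact_force: [0.6, -0.9, -1.0]
opening: 0.0419
```

Call:
{"fn": "send_rows", "kwargs": {
  "series": [
    [-0.03,0,0,0,0,0,1],
    [-0.04,0.005,0,0,0,0,1],
    [-0.04,0.006,0.01,0,0,0,1],
    [-0.03,0.006,0.01,0,0,0,1],
    [0,0,0,0,0,0,1]
  ]
}}

```text
time: 4.43
tool_pos: [0.5381, 0.0478, 0.2338]
tool_rot: [2.624, 0.001, 1.622]
contact_force: [-0.9, -0.4, -0.6]
opening: 0.0424
```

Call:
{"fn": "send_rows", "kwargs": {
  "series": [
    [0,0,0,0,0,0,1],
    [0,0,0,0,0,0,1]
  ]
}}

```text
time: 4.6
tool_pos: [0.5369, 0.0527, 0.235]
tool_rot: [2.624, -0.0, 1.626]
contact_force: [0.3, 0.5, -1.1]
opening: 0.042
```

```bash
python3 go.py 0 0.1 -0.0012 0; python3 hold.py; python3 look.py b wrist side scene
```

```text
t 4.6 tool in rim [-0.0026  0.0133  0.1157] q [-0.086  0.115  1.929  0.126  0.588 -0.228] F rim [-0.3  0.4 -1.1] tq [ 0.06  0.4  -0.  ] op 0.042
rotvec tool [-0.0059  0.0001 -0.0004]
shift in current tool [-0.0121  0.0027  0.0157] in target tool [-0.0121  0.0026  0.0157]
flange pts 11142 z 0.005313092302954284
plane z=ax+by+c [0.0335 0.0003 0.0045]
188 cover centre in tool xy [-0.0021 -0.0007]
4.65 [0.537  0.0534 0.2355] [2.623 0.    1.628] [-0.085  0.114  1.929  0.126  0.588 -0.228] [-0.3  0.6 -1. ] 0.0422
```

View pics/bwrist.png

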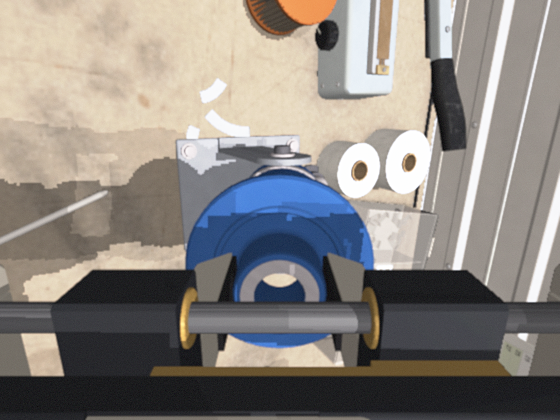

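View pics/bside.png

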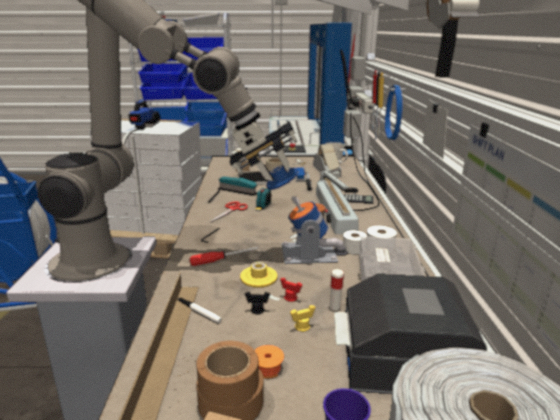

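Call:
{"fn": "send_rows", "kwargs": {
  "series": [
    [-0.0115,0.0026,0.0,-0.005,0,0,1],
    [0,0,0.01,0,0,0,1],
    [0,0,0.01,0,0,0,1],
    [0,0,0,0,0,0,1],
    [0,0,0,0,0,0,1]
  ]
}}

```text
time: 5.22
tool_pos: [0.5505, 0.0425, 0.2196]
tool_rot: [2.617, 0.0, 1.628]
contact_force: [0.0, -1.0, -1.6]
opening: 0.0419
```

```bash
python3 go.py 0 0.08 -0.0016 0; python3 hold.py;python3 look.py c wrist side scene
python3 - <<'E'
from h import *
save(cam("scene"),"cs2",(200,130,340,230),5);save(cam("side"),"cd2",(240,140,380,260),5)
E
```

```text
t 5.2167 tool in rim [0.001  0.0023 0.0958] q [-0.11   0.156  1.932  0.162  0.542 -0.284] F rim [-0.8 -1.  -1.3] tq [ 0.03  0.41 -0.03] op 0.0419
rotvec tool [ 0.0005 -0.0004  0.0011]
shift in current tool [-0.0007 -0.001   0.0158] in target tool [-0.0007 -0.001   0.0158]
flange pts 11108 z 0.0053244010083542135
plane z=ax+by+c [ 0.0292 -0.0004  0.0046]
192 cover centre in tool xy [-0.0014 -0.0007]
5.2667 [0.5507 0.0424 0.2202] [2.616 0.    1.628] [-0.11   0.155  1.932  0.162  0.542 -0.284] [ 1.4 -0.4 -0.6] 0.0422
```

View pics/cs2.png

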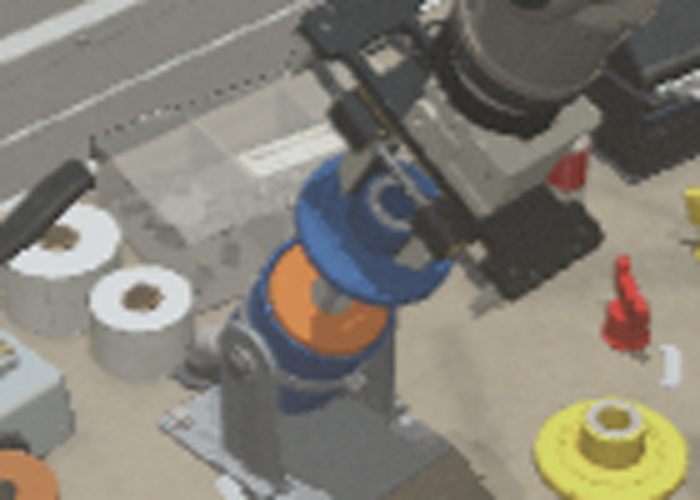

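View pics/cd2.png

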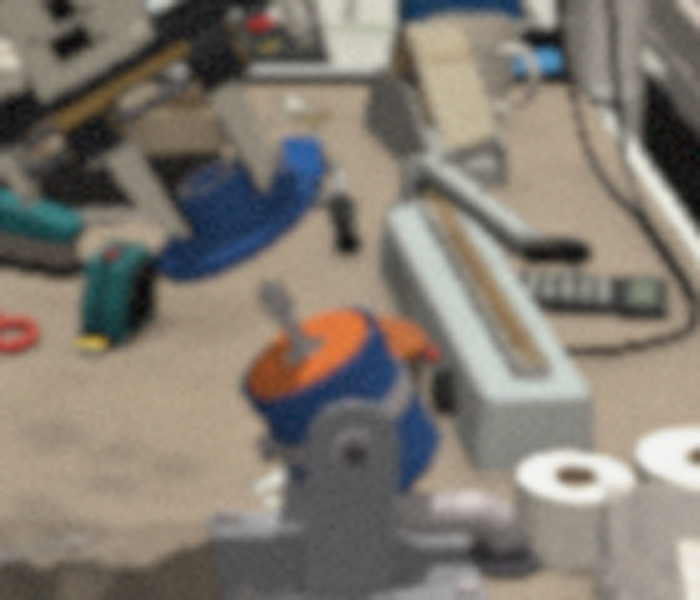

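View pics/cwrist.png

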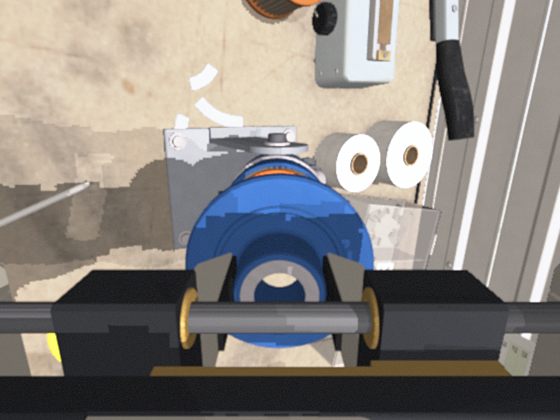

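Run:
```python
from h import *; import go
for n in ["side","scene"]:
    c=cam(n); Q=(c["P"]-go.RIM)@go.RR; hsv=cv2.cvtColor(c["color"],cv2.COLOR_RGB2HSV)
    k=(Q[...,2]>0.012)&(Q[...,2]<0.056)&(np.hypot(Q[...,0],Q[...,1])<0.02)&(hsv[...,1]<90)
    vc=(c["T"][:3,3]-go.RIM)@go.RR; print(n,k.sum(),"mean",np.nanmean(Q[k],0).round(4),"zmax",np.nanmax(Q[k][:,2]),"viewdir",(vc/np.linalg.norm(vc)).round(2))
    hsv=hsv.astype(int); o=(hsv[...,0]<18)&(hsv[...,1]>150)&(np.linalg.norm(Q,axis=-1)<.05); print(" orange z",np.median(Q[o][:,2]).round(4))
    b=(hsv[...,0]>100)&(hsv[...,0]<125)&(hsv[...,1]>120)&(Q[...,2]>.06)&(Q[...,2]<.14)&(np.hypot(Q[...,0],Q[...,1])<0.055)
    # hub sidewall/outline extents
    print(" cover x range",np.percentile(Q[b][:,0],[0.5,99.5]).round(4)," y",np.percentile(Q[b][:,1],[.5,99.5]).round(4), "z",np.percentile(Q[b][:,2],[.5,99.5]).round(4))
```

```text
side 57 mean [ 0.0001 -0.0044  0.033 ] zmax 0.04935479429296097 viewdir [ 0.08 -0.92  0.39]
 orange z 0.0014
 cover x range [-0.043   0.0495]  y [-0.0512  0.017 ] z [0.0856 0.1158]
scene 2 mean [-0.0031  0.0055  0.0153] zmax 0.016741976147621858 viewdir [-0.17  0.52  0.84]
 orange z 0.0019
 cover x range [-0.0339  0.0468]  y [-0.0308  0.0506] z [0.0857 0.096 ]
```

Call:
{"fn": "send_rows", "kwargs": {
  "series": [
    [-0.0005,-0.001,0.01,0,0,0,1],
    [0,0,0.01,0,0,0,1],
    [0,0,0.01,0,0,0,1],
    [0,0,0.008,0,0,0,1],
    [0,0,0,0,0,0,1]
  ]
}}

```text
time: 6.03
tool_pos: [0.5691, 0.0423, 0.1851]
tool_rot: [2.618, 0.0, 1.627]
contact_force: [-0.3, 0.2, -2.0]
opening: 0.0421
```

```bash
python3 go.py 0 0.02 -0.0015 0;python3 - <<'E'
from h import *
save(cam("scene"),"ds2",(200,130,340,230),5);save(cam("side"),"dd2",(240,140,380,260),5)
E
```

```text
t 6.0333 tool in rim [-0.0002  0.0011  0.0567] q [-0.105  0.237  1.939  0.184  0.454 -0.305] F rim [-1.3  0.2 -1.6] tq [-0.02  0.46 -0.03] op 0.0421
rotvec tool [-0.0004 -0.0001  0.0003]
shift in current tool [0.0004 0.0002 0.0367] in target tool [0.0004 0.0002 0.0367]
```

View pics/dd2.png

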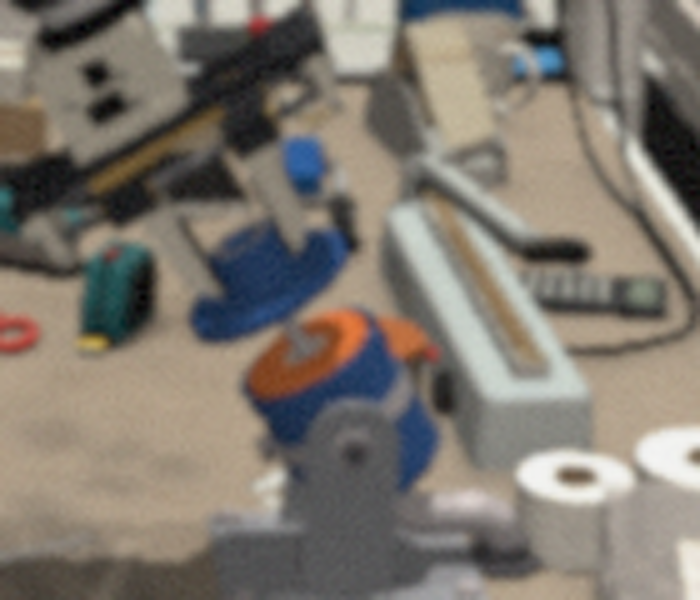

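Call:
{"fn": "send_rows", "kwargs": {
  "series": [
    [0.0003,0,0.008,0,0,0,1],
    [0,0,0.008,0,0,0,1],
    [0,0,0.008,0,0,0,1],
    [0,0,0.008,0,0,0,1],
    [0,0,0,0,0,0,1]
  ]
}}

```text
time: 6.55
tool_pos: [0.5852, 0.0435, 0.1581]
tool_rot: [2.617, 0.0, 1.627]
contact_force: [-0.8, 0.3, -1.8]
opening: 0.0422
```

Call:
{"fn": "send_rows", "kwargs": {
  "series": [
    [0,0,0.004,0,0,0,1],
    [0,0,0.002,0,0,0,1],
    [0,0,0,0,0,0,1],
    [0,0,0,0,0,0,1]
  ]
}}

```text
time: 6.88
tool_pos: [0.5883, 0.0437, 0.1548]
tool_rot: [2.615, 0.001, 1.627]
contact_force: [-0.5, -0.8, -1.9]
opening: 0.042
```

```bash
python3 go.py 0 0.012 -0.0015 0;python3 - <<'E'
from h import *
save(cam("scene"),"es2",(200,130,340,230),5);save(cam("side"),"ed2",(240,140,380,260),5)
E
```

```text
t 6.8833 tool in rim [0.0014 0.0014 0.0209] q [-0.097  0.315  1.934  0.208  0.378 -0.327] F rim [-1.4 -0.8 -1.4] tq [-0.04  0.4  -0.03] op 0.042
rotvec tool [0.0032 0.0004 0.0007]
shift in current tool [ 0.0001 -0.0014  0.0088] in target tool [ 0.0001 -0.0014  0.0089]
```

View pics/ed2.png

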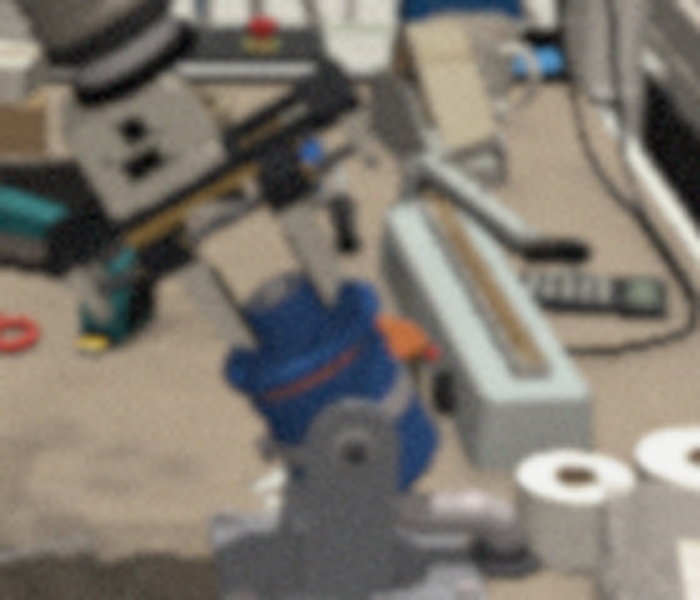

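Call:
{"fn": "send_rows", "kwargs": {
  "series": [
    [0,-0.0012,0.002,0,0,0,1],
    [0,0,0.002,0,0,0,1],
    [0,0,0.002,0,0,0,1],
    [0,0,0,0,0,0,1]
  ]
}}

```text
time: 7.32
tool_pos: [0.5902, 0.0438, 0.1486]
tool_rot: [2.615, 0.001, 1.627]
contact_force: [-0.7, -1.4, -1.7]
opening: 0.0419
```

```bash
python3 go.py 0 0.012 -0.0015 0
```

```text
t 7.3167 tool in rim [-0.0001  0.0014  0.0145] q [-0.097  0.328  1.936  0.215  0.364 -0.334] F rim [-1.5 -1.4 -1.1] tq [-0.01  0.44  0.  ] op 0.0419
rotvec tool [0.0026 0.0003 0.0007]
shift in current tool [0.0001 0.0001 0.0025] in target tool [0.0001 0.0001 0.0025]
```

Call:
{"fn": "send_rows", "kwargs": {
  "series": [
    [0,0,0.001,0,0,0,1],
    [0,0,0.001,0,0,0,1],
    [0,0,0,0,0,0,1]
  ]
}}

```text
time: 7.57
tool_pos: [0.5913, 0.0438, 0.147]
tool_rot: [2.615, 0.001, 1.627]
contact_force: [0.6, -1.1, -0.7]
opening: 0.042
```

```bash
python3 go.py 0 0.012 -0.0015 0;python3 - <<'E'
from h import *
save(cam("scene"),"fs2",(200,130,340,230),5);save(cam("side"),"fd2",(240,140,380,260),5)
E
```

```text
t 7.5667 tool in rim [0.     0.0014 0.0126] q [-0.096  0.332  1.936  0.217  0.36  -0.336] F rim [ 0.1 -1.1 -0.9] tq [-0.06  0.35 -0.01] op 0.042
rotvec tool [0.0029 0.0003 0.0006]
shift in current tool [ 0.0001 -0.      0.0006] in target tool [ 0.0001 -0.      0.0006]
```

View pics/fd2.png

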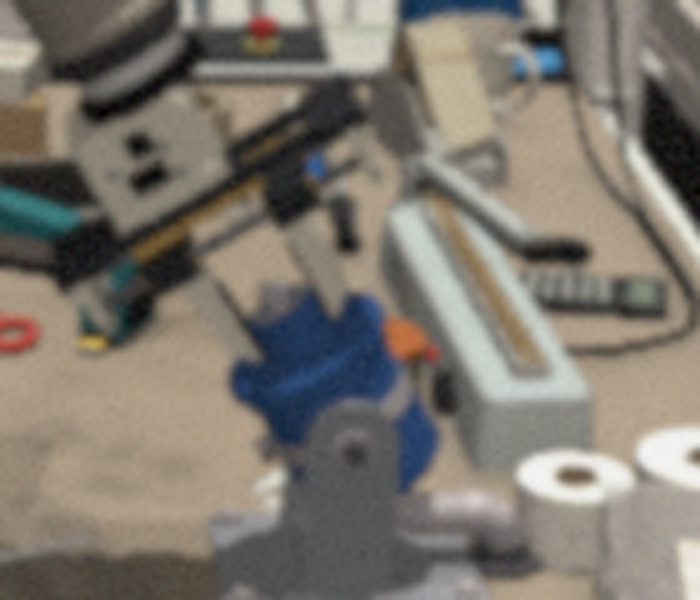

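View pics/fs2.png

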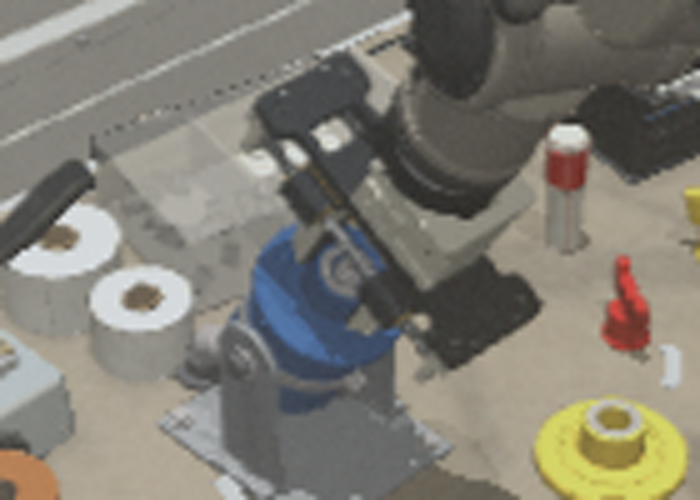

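Call:
{"fn": "send_rows", "kwargs": {
  "series": [
    [0,0,0.001,0,0,0,1],
    [0,0,0,0,0,0,1]
  ]
}}

```text
time: 7.83
tool_pos: [0.5919, 0.0439, 0.1465]
tool_rot: [2.615, 0.001, 1.627]
contact_force: [0.1, -0.9, -0.2]
opening: 0.0418
```

```bash
python3 go.py 0 0.012 -0.0015 0
```

```text
t 7.8333 tool in rim [0.0003 0.0014 0.0118] q [-0.096  0.334  1.935  0.218  0.358 -0.336] F rim [-0.  -0.9 -0.2] tq [-0.02  0.44 -0.01] op 0.0418
rotvec tool [0.0034 0.0004 0.0008]
shift in current tool [ 0.0001 -0.0003 -0.0002] in target tool [ 0.0001 -0.0003 -0.0002]
```

Call:
{"fn": "send_rows", "kwargs": {
  "series": [
    [0,0,0.001,0,0,0,1],
    [0,0,0,0,0,0,1]
  ]
}}

```text
time: 8.0
tool_pos: [0.5923, 0.0439, 0.1457]
tool_rot: [2.615, 0.001, 1.627]
contact_force: [-2.5, -0.1, 2.2]
opening: 0.042
```

```bash
python3 go.py 0 0.012 -0.0015 0
```

```text
t 8.0 tool in rim [0.0003 0.0014 0.0109] q [-0.096  0.336  1.935  0.218  0.356 -0.337] F rim [-1.1  0.1  3.1] tq [-0.04  0.61 -0.06] op 0.042
rotvec tool [0.0035 0.0004 0.0008]
shift in current tool [ 0.0001 -0.0003 -0.0011] in target tool [ 0.0001 -0.0003 -0.0011]
```

Call:
{"fn": "send_rows", "kwargs": {
  "series": [
    [0,0,0,0,0,0,0.4],
    [0,0,0,0,0,0,0.4],
    [0,0,0,0,0,0,0.2],
    [0,0,0,0,0,0,0.2],
    [0,0,0,0,0,0,0.2]
  ]
}}

```text
time: 8.42
tool_pos: [0.5923, 0.0439, 0.1455]
tool_rot: [2.615, 0.001, 1.627]
contact_force: [0.3, -0.6, -0.3]
opening: 0.0703
```

Call:
{"fn": "send_rows", "kwargs": {
  "series": [
    [0,0,-0.005,0,0,0,0.2],
    [0,0,-0.015,0,0,0,0.2],
    [0,0,-0.03,0,0,0,0.2],
    [0,0,-0.04,0,0,0,0.2],
    [0,0,-0.04,0,0,0,0.2]
  ]
}}

```text
time: 8.83
tool_pos: [0.5256, 0.0402, 0.2584]
tool_rot: [2.617, 0.001, 1.627]
contact_force: [0.3, -0.5, 0.0]
opening: 0.0735
```

```bash
python3 go.py 0 0.15; python3 look.py g wrist
python3 - <<'E'
from h import *
save(cam("scene"),"gs2",(200,130,340,230),5);save(cam("side"),"gd2",(240,140,380,260),5)
E
```

```text
t 8.8333 tool in rim [-0.0012  0.0014  0.142 ] q [-0.124  0.06   1.922  0.148  0.647 -0.274] F rim [ 0.2 -0.5 -0.1] tq [ 0.05  0.3  -0.02] op 0.0735
rotvec tool [0.0009 0.0004 0.0005]
shift in current tool [-0.0014  0.0013 -0.008 ] in target tool [-0.0014  0.0012 -0.008 ]
8.8333 [0.5256 0.0402 0.2584] [2.617e+00 1.000e-03 1.627e+00] [-0.124  0.06   1.922  0.148  0.647 -0.274] [ 0.3 -0.5  0. ] 0.0735
```

View pics/gd2.png

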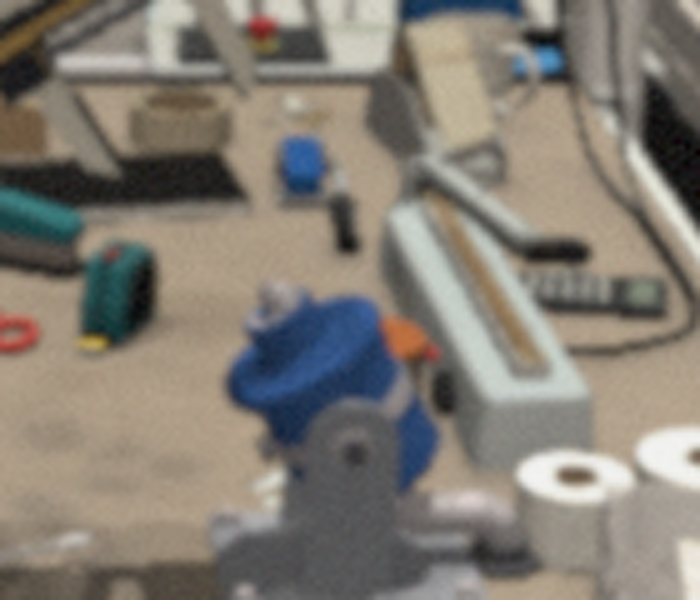

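View pics/gwrist.png

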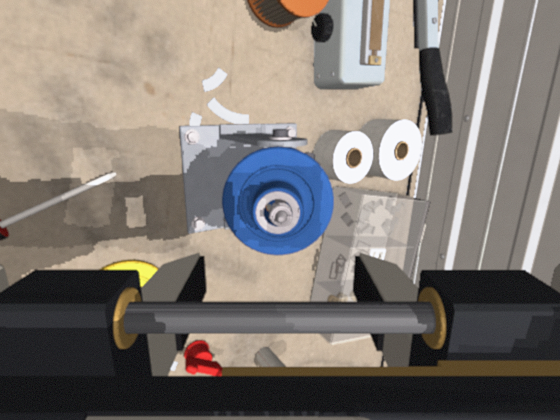

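```bash
cat > chk.py <<'E'
from h import *; import go
from scipy.optimize import least_squares
c=cam("wrist"); Q=(c["P"]-go.RIM)@go.RR; hsv=cv2.cvtColor(c["color"],cv2.COLOR_RGB2HSV)
r=np.hypot(Q[...,0],Q[...,1])
b=(hsv[...,0]>100)&(hsv[...,0]<125)&(hsv[...,1]>110)
f=b&(Q[...,2]>-.006)&(Q[...,2]<.016)&(r<.055)
X=Q[f&(r>.026)&(r<.044)]; A=np.c_[X[:,:2],np.ones(len(X))]
print("flange plane",np.linalg.lstsq(A,X[:,2],rcond=None)[0].round(4),"(expect z 7 rest, 4 home mm)")
cs=max(cv2.findContours((b&(r<.06)&(Q[...,2]>-.008)).astype(np.uint8),cv2.RETR_EXTERNAL,cv2.CHAIN_APPROX_NONE)[0],key=cv2.contourArea)[:,0]
h=cv2.convexHull(cs)[:,0]
d=np.c_[(h-[c["cx"],c["cy"]])/c["f"],np.ones(len(h))]@c["T"][:3,:3].T@go.RR; o=(c["T"][:3,3]-go.RIM)@go.RR
B=o+d*((.006-o[2])/d[:,2])[:,None]
print("flange circle",least_squares(lambda p:np.hypot(B[:,0]-p[0],B[:,1]-p[1])-p[2],[0,0,.049],loss="soft_l1",f_scale=.001).x.round(4))
t=(hsv[...,1]<90)&(Q[...,2]>.027)&(Q[...,2]<.038)&(r<.026)&(r>.009)
print("hub top z",np.median(Q[t][:,2]),t.sum(),Q[t].mean(0).round(4))
k=(Q[...,2]>.043)&(Q[...,2]<.058)&(r<.015); print("stud",k.sum(),Q[k].mean(0).round(4),Q[k][:,2].max(), "viewdir",(o/np.linalg.norm(o)).round(2))
E
python3 chk.py
```

```text
flange plane [-0.0005 -0.0009  0.007 ] (expect z 7 rest, 4 home mm)
flange circle [-0.0027  0.0005  0.0482]
hub top z 0.03370021188305491 887 [-0.0034  0.0002  0.0336]
stud 259 [-0.0004  0.0005  0.0462] 0.05148665876397712 viewdir [-0.    0.25  0.97]
```

Call:
{"fn": "send_rows", "kwargs": {
  "series": [
    [-0.03,0,-0.01,0.105,0,0,0.2],
    [-0.04,0,0,0.105,0,0,0.2],
    [-0.04,0,0,0.105,0,0,0.2],
    [-0.04,0,0,0.105,0,0,0.2],
    [-0.04,0,0,0.1,0,0,0.2]
  ]
}}

```text
time: 9.45
tool_pos: [0.5325, -0.1517, 0.2656]
tool_rot: [3.141, -0.001, 1.626]
contact_force: [1.5, 0.2, -0.2]
opening: 0.0733
```

Call:
{"fn": "send_rows", "kwargs": {
  "series": [
    [0,0,0,0,0,-0.12,0.2],
    [0,0,0,0,0,-0.12,0.2],
    [0,0,0,0,0,-0.12,0.2],
    [0,0,0,0,0,-0.12,0.2],
    [0,0,0,0,0,-0.12,0.2]
  ]
}}

```text
time: 9.87
tool_pos: [0.5325, -0.1497, 0.2641]
tool_rot: [3.138, 0.001, 2.233]
contact_force: [-0.2, -0.0, -0.5]
opening: 0.0733
```

Call:
{"fn": "send_rows", "kwargs": {
  "series": [
    [0,0,0,0,0,-0.12,0.2],
    [0,0,0,0,0,-0.12,0.2],
    [0,0,0,0,0,-0.12,0.2],
    [0,0,0,0,0,-0.12,0.2],
    [0,0,0,0,0,-0.12,0.2]
  ]
}}

```text
time: 10.28
tool_pos: [0.5325, -0.1496, 0.2643]
tool_rot: [3.139, 0.003, 2.833]
contact_force: [-0.3, -0.4, -0.8]
opening: 0.0735
```

Call:
{"fn": "send_rows", "kwargs": {
  "series": [
    [0,0,0,0,0,-0.12,0.2],
    [0,0,0,0,0,-0.12,0.2],
    [0,0,0,0,0,-0.07,0.2],
    [0,0,0,0,0,0,0.2]
  ]
}}

```text
time: 10.62
tool_pos: [0.5325, -0.1496, 0.2645]
tool_rot: [3.14, 0.003, 3.139]
contact_force: [-0.9, -0.3, -0.2]
opening: 0.0735
```

```bash
python3 look.py n wrist side
python3 - <<'E'
from h import *
c=cam("side"); save(c,"n2",(220,260,330,340),6)
P=c["P"]; dk=(c["color"].max(-1)<60)&(np.linalg.norm(P[...,:2]-[.48,-.25],axis=-1)<.05)&(P[...,2]>.006)
X=P[dk]; print(dk.sum(),X.mean(0)); 
for a,b in [(.006,.022),(.028,.055)]:
    Z=X[(X[:,2]>a)&(X[:,2]<b)]; print(len(Z),Z.mean(0).round(4),Z.min(0).round(3),Z.max(0).round(3)); 
    A=np.polyfit(Z[:,0],Z[:,1],1); print("slope",A)
E
```

```text
10.6167 [ 0.5325 -0.1496  0.2645] [3.140e+00 3.000e-03 3.139e+00] [-0.414  0.367  1.382  0.003  1.39  -1.983] [-0.9 -0.3 -0.2] 0.0735
1031 [ 0.49700987 -0.22426734  0.40680396]
74 [ 0.4805 -0.2508  0.0135] [ 0.468 -0.257  0.006] [ 0.493 -0.243  0.022]
slope [ 0.03865182 -0.2693971 ]
154 [ 0.4804 -0.244   0.0384] [ 0.455 -0.249  0.028] [ 0.505 -0.24   0.051]
slope [-0.0159686 -0.2362845]
```

View pics/nwrist.png

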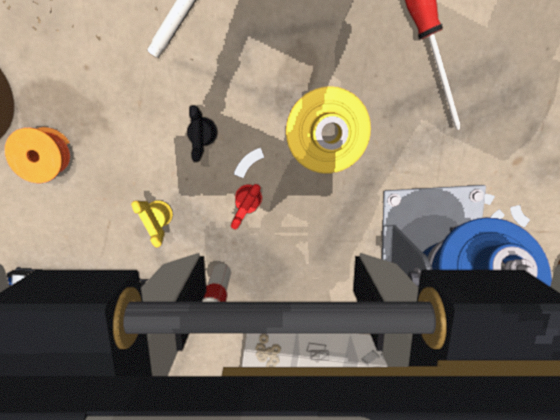

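View pics/n2.png

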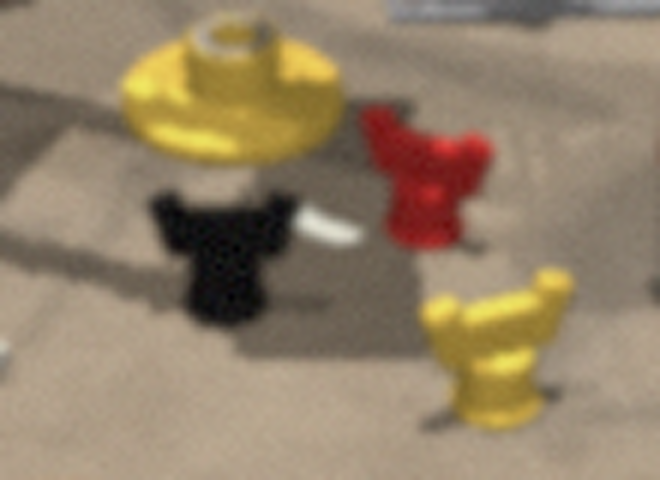

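```bash
cat > nut.py <<'E'
from h import *
c=cam("wrist"); P=c["P"]; o=observe(); print(o["tool_pos"].round(4),o["tool_rot"].round(4))
dk=(c["color"].max(-1)<70)&(np.linalg.norm(P[...,:2]-[.48,-.248],axis=-1)<.045)&(P[...,2]>.03)&(P[...,2]<.06)
m=dk.astype(np.uint8); n,l,st,_=cv2.connectedComponentsWithStats(m); m=l==1+np.argmax(st[1:,4])
X=P[m]; A=X[:,:2]-X[:,:2].mean(0); v=np.linalg.svd(A,full_matrices=False)[2][0]; v*=np.sign(v[0])
t=A@v; w=A@[-v[1],v[0]]
print(m.sum(),"mean",X.mean(0).round(4),"dir deg",np.degrees(np.arctan2(v[1],v[0])).round(2),"ext",t.min().round(4),t.max().round(4),w.min().round(4),w.max().round(4))
mid=X[:,:2].mean(0)+v*(t.min()+t.max())/2+np.array([-v[1],v[0]])*(np.percentile(w,2)+np.percentile(w,98))/2
print("centre",mid.round(4))
E
python3 nut.py
```

```text
[ 0.5326 -0.1496  0.2658] [3.1412 0.0053 3.135 ]
609 mean [ 0.4796 -0.2372  0.0445] dir deg -1.42 ext -0.0278 0.0287 -0.0066 0.004
centre [ 0.48   -0.2382]
```

Call:
{"fn": "send_rows", "kwargs": {
  "series": [
    [0.026,-0.03,0,0,0,0.02,0.3],
    [0.026,-0.03,0.02,0,0,0,0.3],
    [0,-0.029,0.035,0,0,0,0.3],
    [0,0,0.035,0,0,0,0.3],
    [0,0,0.035,0,0,0,0.3]
  ]
}}

```text
time: 11.23
tool_pos: [0.4813, -0.2354, 0.1445]
tool_rot: [-3.14, 0.008, 3.113]
contact_force: [0.1, 0.3, 0.6]
opening: 0.0641
```

Call:
{"fn": "send_rows", "kwargs": {
  "series": [
    [0,0,0.02,0,0,0,0.3],
    [0,0,0,0,0,0,0.3],
    [0,0,0,0,0,0,0.3]
  ]
}}

```text
time: 11.48
tool_pos: [0.4815, -0.2335, 0.125]
tool_rot: [3.141, 0.005, 3.116]
contact_force: [-0.3, 0.1, 1.3]
opening: 0.0646
```

```bash
python3 nut.py; python3 look.py p wrist side
```

```text
[ 0.4824 -0.234   0.1264] [-3.1409  0.0077  3.1164]
1059 mean [ 0.4785 -0.2389  0.0462] dir deg -1.49 ext -0.0284 0.03 -0.0051 0.0048
centre [ 0.4793 -0.2389]
11.5333 [ 0.4824 -0.234   0.1264] [-3.141  0.008  3.116] [-0.597  0.459  1.642  0.004  1.034 -2.145] [ 0.3 -0.9  0.6] 0.0644
```

View pics/pwrist.png

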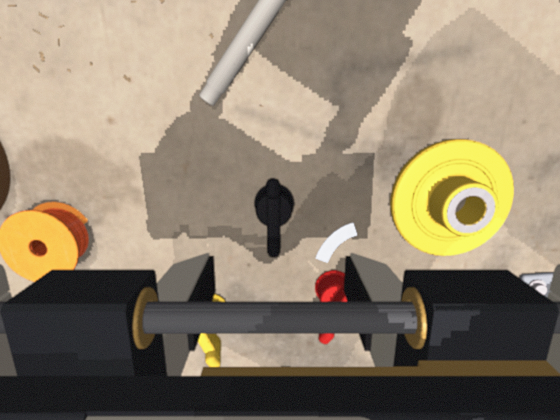

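Call:
{"fn": "send_rows", "kwargs": {
  "series": [
    [0.003,-0.0048,0.03,0,0,0,0.3],
    [0,0,0.03,0,0,0,0.3],
    [0,0,0.025,0,0,0,0.3],
    [0,0,0.014,0,0,0,0.3],
    [0,0,0,0,0,0,0.3]
  ]
}}

```text
time: 12.05
tool_pos: [0.4786, -0.2379, 0.0252]
tool_rot: [3.14, 0.004, 3.117]
contact_force: [-1.1, 0.4, 0.2]
opening: 0.0641
```

```bash
python3 look.py p2 wrist side
```

```text
12.05 [ 0.4786 -0.2379  0.0252] [3.14  0.004 3.117] [-0.607  0.602  1.735  0.005  0.801 -2.156] [-1.1  0.4  0.2] 0.0641
```

View pics/p2wrist.png

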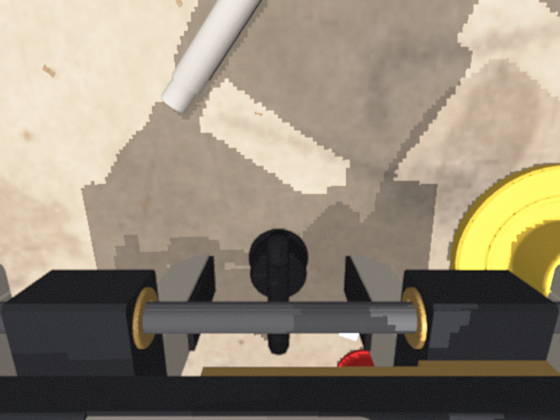

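Call:
{"fn": "send_rows", "kwargs": {
  "series": [
    [0,0,-0.0015,0,0,0,1],
    [0,0,0,0,0,0,1],
    [0,0,0,0,0,0,1],
    [0,0,0,0,0,0,1],
    [0,0,0,0,0,0,1]
  ],
  "newtons": 25
}}

```text
time: 12.57
tool_pos: [0.4795, -0.2386, 0.0286]
tool_rot: [-3.141, 0.008, 3.117]
contact_force: [-0.1, -0.5, -0.8]
opening: 0.0356
```

Call:
{"fn": "send_rows", "kwargs": {
  "series": [
    [0,0,0,0,0,0,1],
    [0,0,0,0,0,0,1],
    [0,0,0,0,0,0,1],
    [0,0,0,0,0,0,1],
    [0,0,0,0,0,0,1]
  ]
}}

```text
time: 12.98
tool_pos: [0.4792, -0.2384, 0.0279]
tool_rot: [-3.142, 0.007, 3.117]
contact_force: [-0.4, 1.1, 0.3]
opening: 0.0101
```

Call:
{"fn": "send_rows", "kwargs": {
  "series": [
    [0,0,0,0,0,0,1],
    [0,0,0,0,0,0,1],
    [0,0,0,0,0,0,1]
  ],
  "newtons": 45
}}

```text
time: 13.23
tool_pos: [0.4792, -0.2384, 0.0279]
tool_rot: [-3.142, 0.007, 3.117]
contact_force: [-0.4, 0.4, -0.5]
opening: 0.0097
```

```bash
python3 look.py p3 wrist
```

```text
13.2333 [ 0.4792 -0.2384  0.0279] [-3.142  0.007  3.117] [-0.607  0.598  1.734  0.005  0.805 -2.157] [-0.4  0.4 -0.5] 0.0097
```

View pics/p3wrist.png

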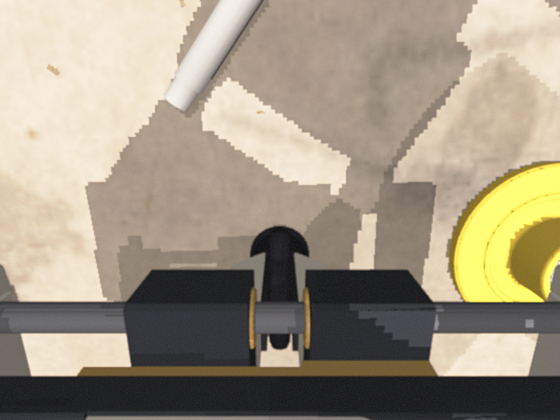

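Call:
{"fn": "send_rows", "kwargs": {
  "series": [
    [0,0,-0.02,0,0,0,1],
    [0,0,-0.035,0,0,0,1],
    [0,0,-0.04,0,0,0,1],
    [0,0,-0.04,0,0,0,1],
    [0,0,-0.04,0,0,0,1]
  ]
}}

```text
time: 13.7
tool_pos: [0.4776, -0.238, 0.2046]
tool_rot: [3.141, 0.006, 3.117]
contact_force: [1.9, -0.4, -1.0]
opening: 0.0097
```

Call:
{"fn": "send_rows", "kwargs": {
  "series": [
    [0,0.03,-0.04,0,0,0,1],
    [0,0.04,-0.03,0,0,0,1],
    [0,0.04,0,0,0,0,1],
    [0,0.04,0,0,0,0,1],
    [0,0.04,0,0,0,0,1]
  ]
}}

```text
time: 14.12
tool_pos: [0.4817, -0.0586, 0.2618]
tool_rot: [-3.141, 0.008, 3.116]
contact_force: [1.4, 1.2, -1.6]
opening: 0.0099
```

```bash
python3 look.py q; python3 go.py 2.2708 0.15
```

```text
14.1167 [ 0.4817 -0.0586  0.2618] [-3.141  0.008  3.116] [-0.28   0.237  1.573  0.002  1.324 -1.826] [ 1.4  1.2 -1.6] 0.0099
t 14.1167 tool in rim [-0.0422 -0.0948  0.1695] q [-0.28   0.237  1.573  0.002  1.324 -1.826] F rim [ 0.5  1.1 -2.1] tq [ 0.07 -0.09 -0.07] op 0.0099
rotvec tool [ 0.1601 -0.5041 -0.7633]
shift in current tool [-0.0385  0.0982 -0.0039] in target tool [-0.0933  0.0453  0.0195]
```

Call:
{"fn": "send_rows", "kwargs": {
  "series": [
    [0,0,0,0.02,-0.063,-0.0954,1],
    [0,0,0,0.02,-0.063,-0.0954,1],
    [0,0,0,0.02,-0.063,-0.0954,1],
    [0,0,0,0.02,-0.063,-0.0954,1],
    [0,0,0,0.02,-0.063,-0.0954,1]
  ]
}}

```text
time: 14.53
tool_pos: [0.4818, -0.0595, 0.2614]
tool_rot: [-2.96, 0.285, -2.653]
contact_force: [-1.0, 1.3, -1.6]
opening: 0.0096
```

Call:
{"fn": "send_rows", "kwargs": {
  "series": [
    [0,0,0,0.02,-0.063,-0.0954,1],
    [0,0,0,0.02,-0.063,-0.0954,1],
    [0,0,0,0.02,-0.063,-0.0954,1],
    [0,0,0,0,0,0,1],
    [0,0,0,0,0,0,1]
  ]
}}

```text
time: 14.95
tool_pos: [0.4814, -0.0601, 0.261]
tool_rot: [-2.805, 0.387, -2.345]
contact_force: [-0.4, -0.1, 0.6]
opening: 0.0096
```

```bash
python3 go.py 2.2708 0.15
```

```text
t 14.95 tool in rim [-0.0429 -0.0963  0.169 ] q [-0.435 -0.013  1.982  0.339  0.745 -2.936] F rim [-0.  -0.1  0.7] tq [ 0.13  0.39 -0.08] op 0.0096
rotvec tool [ 0.008  -0.0152 -0.0251]
shift in current tool [-0.094   0.0482  0.018 ] in target tool [-0.0949  0.046   0.019 ]
```

Call:
{"fn": "send_rows", "kwargs": {
  "series": [
    [-0.035,0.017,0.0,0.008,-0.015,0,1],
    [-0.035,0.017,0,0,0,-0.012,1],
    [-0.024,0.013,0.01,0,0,-0.012,1],
    [0,0,0.01,0,0,0,1],
    [0,0,0,0,0,0,1]
  ]
}}

```text
time: 15.37
tool_pos: [0.5246, 0.0404, 0.2638]
tool_rot: [-2.786, 0.391, -2.31]
contact_force: [-0.8, -0.5, -2.5]
opening: 0.0092
```

```bash
python3 go.py 2.2708 0.10; python3 look.py r wrist
python3 - <<'E'
from h import *
save(cam("scene"),"rs2",(200,100,340,220),5);save(cam("side"),"rd2",(240,140,380,260),5)
E
```

```text
t 15.3667 tool in rim [0.0007 0.0016 0.1471] q [-0.125  0.053  1.912  0.149  0.667 -2.55 ] F rim [-2.  -0.4 -1.7] tq [ 0.13  0.45 -0.14] op 0.0092
rotvec tool [0.0026 0.0002 0.0044]
shift in current tool [ 0.0016 -0.0009  0.0471] in target tool [ 0.0016 -0.0008  0.0471]
15.3667 [0.5246 0.0404 0.2638] [-2.786  0.391 -2.31 ] [-0.125  0.053  1.912  0.149  0.667 -2.55 ] [-0.8 -0.5 -2.5] 0.0092
```

View pics/rwrist.png

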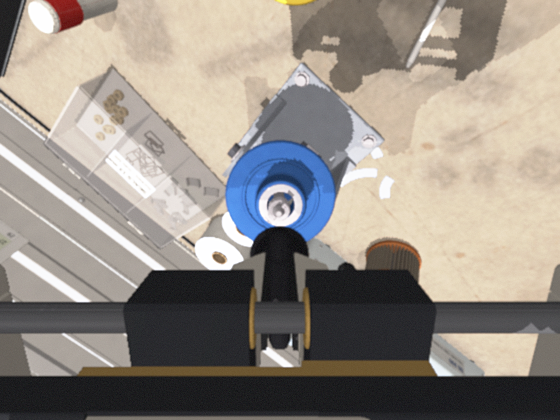

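View pics/rd2.png

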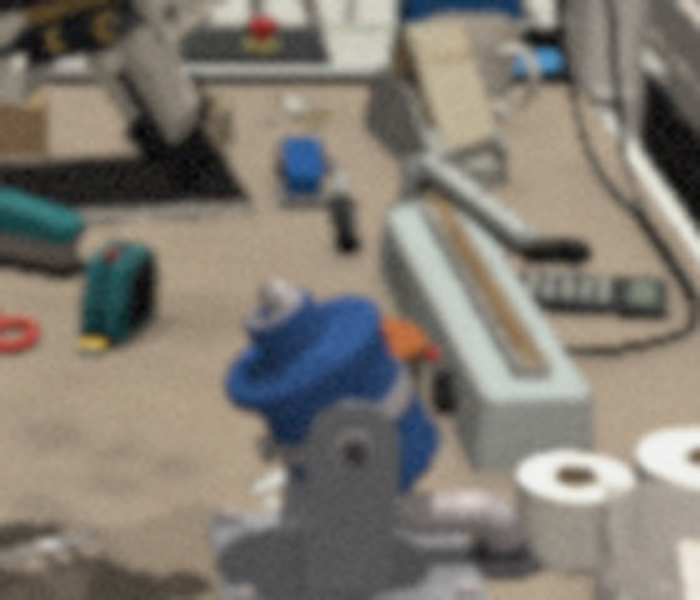

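View pics/rs2.png

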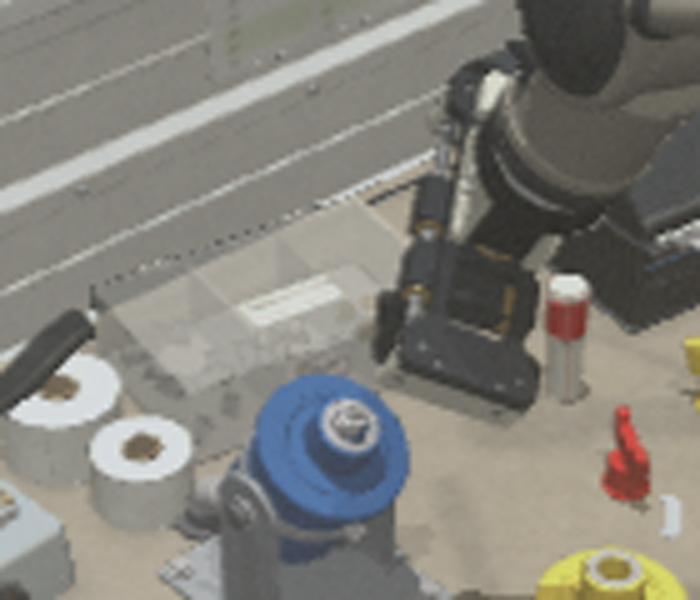

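```bash
python3 chk.py
python3 - <<'E'
from h import *; import go
c=cam("wrist"); Q=(c["P"]-go.RIM)@go.RR; save(c,"stud",(230,160,330,250),6)
o=(c["T"][:3,3]-go.RIM)@go.RR
r=np.hypot(Q[...,0],Q[...,1]); k=(Q[...,2]>.0475)&(r<.012); v,u=np.argwhere(k).mean(0); print(u,v,k.sum())
d=np.array([(u-c["cx"])/c["f"],(v-c["cy"])/c["f"],1])@c["T"][:3,:3].T@go.RR
print(o+d*((.0505-o[2])/d[2]), Q[k].mean(0))
E
```

```text
flange plane [0.0003 0.0002 0.0071] (expect z 7 rest, 4 home mm)
flange circle [-0.0034 -0.0008  0.0482]
hub top z 0.03375020872450098 865 [-0.0039 -0.001   0.0337]
stud 261 [-0.0011 -0.0006  0.0462] 0.05180717346103832 viewdir [-0.19 -0.16  0.97]
281.70268691588785 299.29789719626166 1712
[0.05526841 0.04715218 0.0505    ] [-0.00180704 -0.00221969  0.17378709]
```

View pics/stud.png

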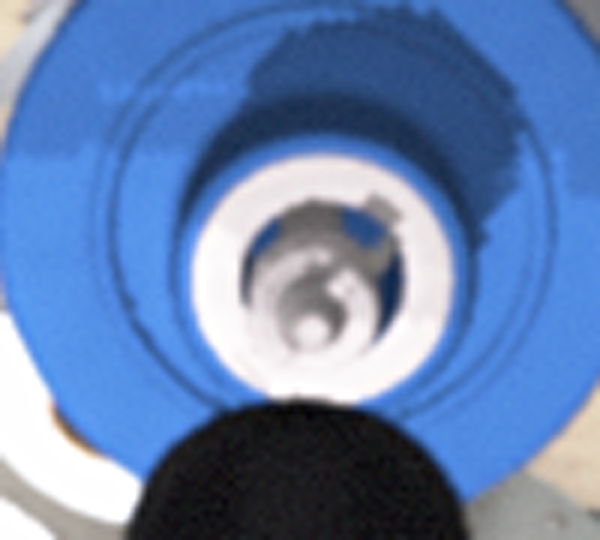

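Run:
```python
from h import *; import go
c=cam("wrist"); o=(c["T"][:3,3]-go.RIM)@go.RR
d=np.array([(282-c["cx"])/c["f"],(214.7-c["cy"])/c["f"],1])@c["T"][:3,:3].T@go.RR
print((o+d*((.051-o[2])/d[2])).round(4))
ob=observe(); T=go.toolR(2.2708).T
p=go.RIM+go.RR@(o+d*((.051-o[2])/d[2])); Rc=R.from_euler("xyz",ob["tool_rot"]).as_matrix(); print("tip in tool",(Rc.T@(p-ob["tool_pos"])).round(4))
# nut in wrist view: dark pts in tool frame
Q=(c["P"]-ob["tool_pos"])@Rc
k=(c["color"].max(-1)<60)&(Q[...,2]<.035)&(Q[...,2]>-.03)&(abs(Q[...,1])<.022)&(abs(Q[...,0])<.04)
print("nut pts",k.sum(),np.percentile(Q[k],[1,99],axis=0).round(4).tolist())
h=k&(Q[...,2]>0.004); print(h.sum(),np.percentile(Q[h],[1,50,99],axis=0).round(4).tolist())
```

```text
[-0.0006 -0.0004  0.051 ]
tip in tool [0.0008 0.0019 0.0979]
nut pts 2813 [[-0.0262, -0.0144, -0.0288], [0.0285, 0.0141, 0.0239]]
619 [[0.0004, -0.0159, 0.0042], [0.0107, -0.0026, 0.0209], [0.0159, 0.0153, 0.0248]]
```

```bash
python3 go.py 2.2708 0.09 0 0
```

```text
t 15.6667 tool in rim [ 0.001  -0.0013  0.1489] q [-0.132  0.049  1.913  0.151  0.667 -2.554] F rim [-0.8 -0.3 -0.7] tq [ 0.13  0.44 -0.06] op 0.0098
rotvec tool [-0.0015  0.001   0.0019]
shift in current tool [0.     0.0017 0.0589] in target tool [-0.      0.0016  0.0589]
```

Call:
{"fn": "send_rows", "kwargs": {
  "series": [
    [0.0003,0.0016,0.01,0,0,0,1],
    [0,0,0.015,0,0,0,1],
    [0,0,0.015,0,0,0,1],
    [0,0,0.015,0,0,0,1],
    [0,0,0,0,0,0,1]
  ]
}}

```text
time: 16.08
tool_pos: [0.5503, 0.0402, 0.2148]
tool_rot: [-2.786, 0.39, -2.313]
contact_force: [-0.9, -0.9, -1.9]
opening: 0.0096
```

Call:
{"fn": "send_rows", "kwargs": {
  "series": [
    [0,0,0,0,0,0,1]
  ]
}}

```text
time: 16.17
tool_pos: [0.5504, 0.0404, 0.2167]
tool_rot: [-2.785, 0.392, -2.312]
contact_force: [-0.0, -0.2, -1.0]
opening: 0.0098
```

```bash
python3 go.py 2.2708 0.09 0 0
python3 - <<'E'
from h import *
save(cam("scene"),"ss2",(200,100,340,220),5);save(cam("side"),"sd2",(240,140,380,260),5)
E
```

```text
t 16.1667 tool in rim [-0.0007  0.0002  0.0935] q [-0.116  0.159  1.937  0.169  0.534 -2.567] F rim [-0.5 -0.2 -0.9] tq [ 0.12  0.41 -0.13] op 0.0098
rotvec tool [0.0001 0.0002 0.0026]
shift in current tool [-0.0004 -0.0006  0.0035] in target tool [-0.0004 -0.0006  0.0035]
```

View pics/sd2.png

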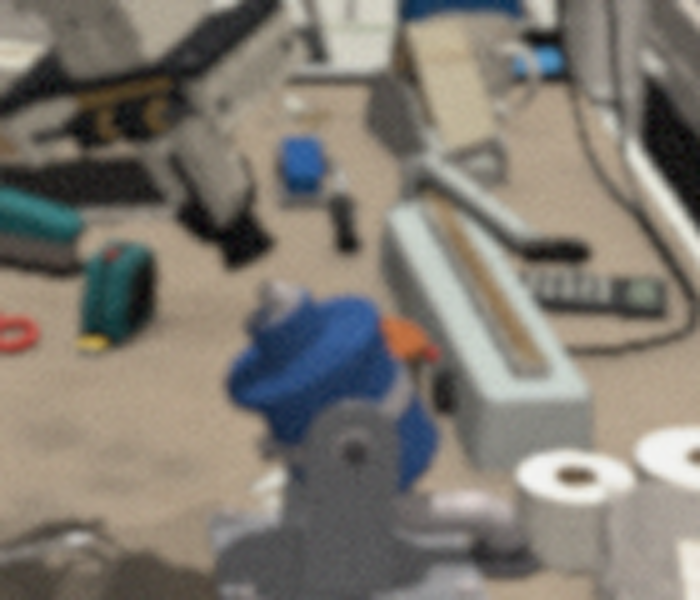

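View pics/ss2.png

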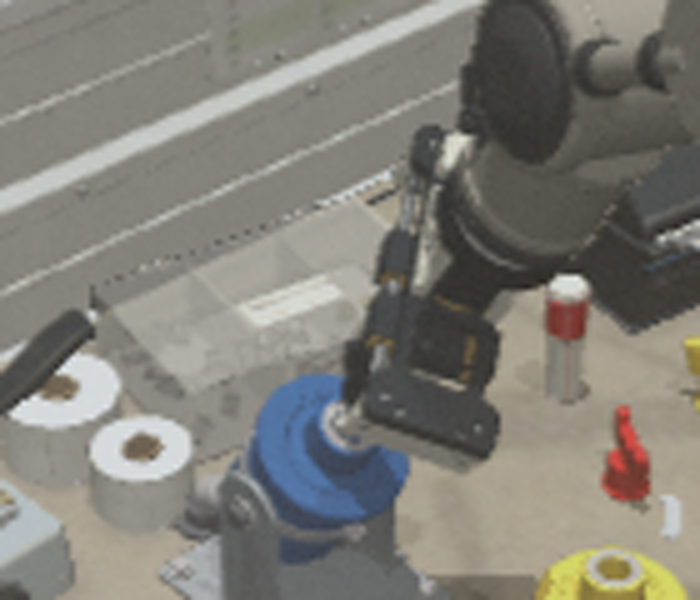

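Call:
{"fn": "send_rows", "kwargs": {
  "series": [
    [0,-0.0004,0.005,0,0,0,1],
    [0,0,0.005,0,0,0,1],
    [0,0,0.005,0,0,0,1],
    [0,0,0.004,0,0,0,1],
    [0,0,0,0,0,0,1]
  ]
}}

```text
time: 16.68
tool_pos: [0.5603, 0.0414, 0.1997]
tool_rot: [-2.784, 0.392, -2.31]
contact_force: [0.1, 0.1, -1.5]
opening: 0.0092
```

```bash
python3 go.py 2.2708 0.066 0 0
```

```text
t 16.6833 tool in rim [-0.0005  0.0007  0.0737] q [-0.111  0.201  1.94   0.179  0.49  -2.577] F rim [-0.6  0.1 -1.3] tq [ 0.15  0.32 -0.11] op 0.0092
rotvec tool [0.0005 0.0007 0.0039]
shift in current tool [ 0.     -0.0008  0.0077] in target tool [ 0.     -0.0008  0.0077]
```

Call:
{"fn": "send_rows", "kwargs": {
  "series": [
    [0,0,0.002,0,0,0,1],
    [0,0,0.002,0,0,0,1],
    [0,0,0,0,0,0,1]
  ]
}}

```text
time: 16.93
tool_pos: [0.5625, 0.0415, 0.1969]
tool_rot: [-2.783, 0.392, -2.31]
contact_force: [0.3, 0.5, -1.5]
opening: 0.0093
```

```bash
python3 go.py 2.2708 0.066 0 0
```

```text
t 16.9333 tool in rim [-0.      0.0006  0.0703] q [-0.11   0.208  1.94   0.181  0.482 -2.579] F rim [-0.5  0.4 -1.5] tq [ 0.13  0.42 -0.05] op 0.0093
rotvec tool [-0.0003  0.0014  0.004 ]
shift in current tool [ 0.0004 -0.0005  0.0043] in target tool [ 0.0004 -0.0005  0.0043]
```

Call:
{"fn": "send_rows", "kwargs": {
  "series": [
    [0.0003,-0.0004,0.0015,0,0,0,1],
    [0,0,0.0015,0,0,0,1],
    [0,0,0,0,0,0,1]
  ]
}}

```text
time: 17.18
tool_pos: [0.564, 0.041, 0.1945]
tool_rot: [-2.783, 0.392, -2.31]
contact_force: [-0.3, -0.5, -1.3]
opening: 0.0096
```

```bash
python3 go.py 2.2708 0.066 0 0
```

```text
t 17.1833 tool in rim [0.0001 0.     0.0674] q [-0.111  0.214  1.94   0.183  0.476 -2.582] F rim [-0.9 -0.5 -0.9] tq [ 0.08  0.39 -0.12] op 0.0096
rotvec tool [-0.0005  0.0015  0.0039]
shift in current tool [0.0001 0.     0.0014] in target tool [0.0001 0.     0.0014]
```

Call:
{"fn": "send_rows", "kwargs": {
  "series": [
    [0,0,0.001,0,0,0,1],
    [0,0,0.0005,0,0,0,1],
    [0,0,0,0,0,0,1]
  ]
}}

```text
time: 17.43
tool_pos: [0.5647, 0.0411, 0.1934]
tool_rot: [-2.783, 0.393, -2.31]
contact_force: [0.1, -0.7, -0.9]
opening: 0.0097
```

```bash
python3 go.py 2.2708 0.066 0 0
python3 - <<'E'
from h import *
save(cam("scene"),"ts2",(200,100,340,220),5);save(cam("side"),"td2",(240,140,380,260),5)
E
```

```text
t 17.4333 tool in rim [0.0001 0.0001 0.066 ] q [-0.11   0.217  1.94   0.184  0.473 -2.583] F rim [-0.4 -0.7 -0.8] tq [ 0.13  0.4  -0.07] op 0.0097
rotvec tool [-0.0006  0.0016  0.004 ]
shift in current tool [0.0002 0.     0.    ] in target tool [0.0002 0.     0.    ]
```

View pics/td2.png

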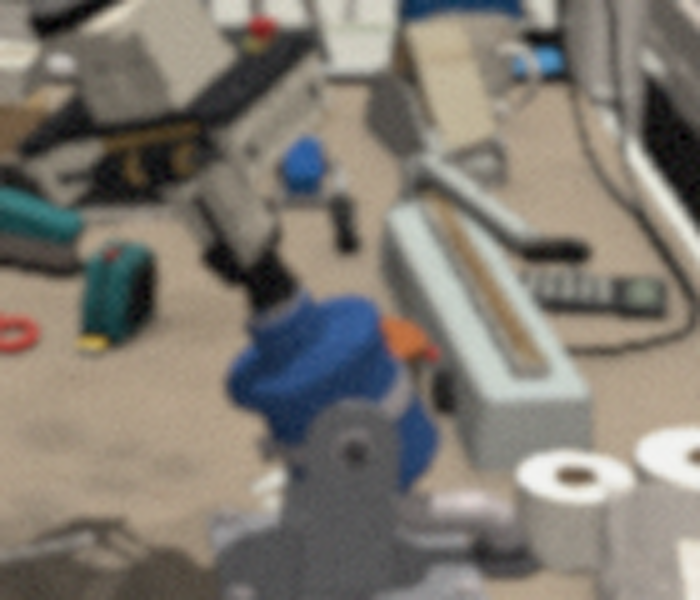

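Call:
{"fn": "send_rows", "kwargs": {
  "series": [
    [0,0,0.0007,0,0,0,1],
    [0,0,0,0,0,0,1]
  ]
}}

```text
time: 17.7
tool_pos: [0.5651, 0.0411, 0.1927]
tool_rot: [-2.783, 0.393, -2.31]
contact_force: [0.5, 0.1, -2.2]
opening: 0.0096
```

```bash
python3 go.py 2.2708 0.066 0 0
```

```text
t 17.7 tool in rim [0.0001 0.0001 0.0653] q [-0.11   0.219  1.94   0.185  0.471 -2.583] F rim [-0.7  0.1 -2.2] tq [ 0.1   0.43 -0.02] op 0.0096
rotvec tool [-0.0006  0.0016  0.004 ]
shift in current tool [ 0.0002  0.     -0.0007] in target tool [ 0.0002  0.     -0.0007]
```

Call:
{"fn": "send_rows", "kwargs": {
  "series": [
    [0,0,0.0007,0,0,0,1],
    [0,0,0,0,0,0,1]
  ]
}}

```text
time: 17.87
tool_pos: [0.5655, 0.0411, 0.1923]
tool_rot: [-2.783, 0.393, -2.31]
contact_force: [-1.7, 0.5, 1.8]
opening: 0.0096
```

```bash
python3 go.py 2.2708 0.066 0 0
```

```text
t 17.8667 tool in rim [0.0003 0.0001 0.0648] q [-0.11   0.22   1.94   0.185  0.47  -2.584] F rim [-0.5  0.6  2.5] tq [ 0.14  0.48 -0.07] op 0.0096
rotvec tool [-0.0008  0.0018  0.0041]
shift in current tool [ 0.0003  0.0001 -0.0012] in target tool [ 0.0003  0.0001 -0.0012]
```

Call:
{"fn": "send_rows", "kwargs": {
  "series": [
    [0,0,0.0007,0,0,0,1],
    [0,0,0,0,0,0,1]
  ]
}}

```text
time: 18.03
tool_pos: [0.5657, 0.0411, 0.1921]
tool_rot: [-2.783, 0.393, -2.309]
contact_force: [-6.0, -0.4, 6.2]
opening: 0.0095
```

```bash
python3 go.py 2.2708 0.066 0 0
```

```text
t 18.0333 tool in rim [0.0003 0.0001 0.0645] q [-0.11   0.22   1.94   0.185  0.469 -2.584] F rim [-2.1 -0.1  8.4] tq [ 0.08  0.71 -0.1 ] op 0.0095
rotvec tool [-0.001   0.002   0.0042]
shift in current tool [ 0.0003  0.0001 -0.0015] in target tool [ 0.0003  0.0001 -0.0015]
```

Call:
{"fn": "send_rows", "kwargs": {
  "series": [
    [0,0,0,0,0,0.1,1],
    [0,0,0,0,0,0.12,1],
    [0,0,0,0,0,0.12,1],
    [0,0,0,0,0,0.12,1],
    [0,0,0,0,0,0.12,1]
  ],
  "newtons": 60
}}

```text
time: 18.45
tool_pos: [0.5658, 0.041, 0.1916]
tool_rot: [-3.074, 0.521, -2.95]
contact_force: [-0.4, -0.7, -0.7]
opening: 0.0094
```

```bash
python3 go.py 1.6908 0.0645 0 0
```

```text
t 18.45 tool in rim [ 0.0002 -0.      0.0639] q [-0.11   0.221  1.94   0.185  0.468 -1.998] F rim [-0.7 -0.6 -0.4] tq [ 0.11  0.38 -0.15] op 0.0094
rotvec tool [ 0.0002  0.0018 -0.002 ]
shift in current tool [ 0.0002  0.     -0.0006] in target tool [ 0.0002  0.     -0.0006]
```

Call:
{"fn": "send_rows", "kwargs": {
  "series": [
    [0,0,0,0,0,0.1,1],
    [0,0,0.0002,0,0,0.1,1],
    [0,0,0.0002,0,0,0.1,1],
    [0,0,0.0002,0,0,0.1,1]
  ]
}}

```text
time: 18.78
tool_pos: [0.5661, 0.041, 0.1908]
tool_rot: [2.982, 0.502, 2.875]
contact_force: [1.0, -0.9, -1.6]
opening: 0.0096
```

```bash
python3 go.py 1.2908 0.0638 0 0
```

```text
t 18.7833 tool in rim [-0.     -0.      0.0632] q [-0.11   0.223  1.94   0.186  0.467 -1.6  ] F rim [ 0.  -0.9 -1.9] tq [-0.05  0.4  -0.09] op 0.0096
rotvec tool [ 0.0008  0.0011 -0.0009]
shift in current tool [-0.      0.     -0.0006] in target tool [-0.      0.     -0.0006]
```

Call:
{"fn": "send_rows", "kwargs": {
  "series": [
    [0,0,0.0003,0,0,0.12,1],
    [0,0,0.0003,0,0,0.12,1],
    [0,0,0.0002,0,0,0.12,1],
    [0,0,0.0003,0,0,0.12,1],
    [0,0,0.0003,0,0,0.12,1]
  ]
}}

```text
time: 19.2
tool_pos: [0.5666, 0.0411, 0.1895]
tool_rot: [2.721, 0.324, 2.246]
contact_force: [-0.3, 0.8, -1.6]
opening: 0.0092
```

```bash
python3 go.py 0.6908 0.0618 0 0;python3 - <<'E'
from h import *
save(cam("scene"),"us2",(200,100,340,220),5);save(cam("side"),"ud2",(240,140,380,260),5)
E
```

```text
t 19.2 tool in rim [-0.0002  0.      0.0617] q [-0.109  0.226  1.94   0.187  0.464 -0.999] F rim [-1.   0.9 -1.3] tq [ 0.01  0.44 -0.08] op 0.0092
rotvec tool [ 0.0011  0.0001 -0.002 ]
shift in current tool [-0.0001  0.0001 -0.0001] in target tool [-0.0001  0.0001 -0.0001]
```

View pics/ud2.png

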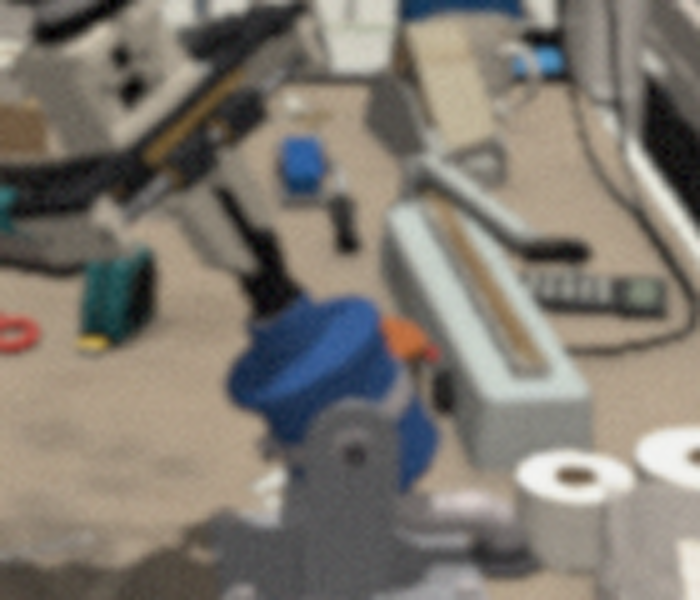

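Call:
{"fn": "send_rows", "kwargs": {
  "series": [
    [0,0,0.0003,0,0,0.12,1],
    [0,0,0.0003,0,0,0.12,1],
    [0,0,0.0002,0,0,0.12,1],
    [0,0,0.0003,0,0,0.12,1],
    [0,0,0.0003,0,0,0.12,1]
  ]
}}

```text
time: 19.72
tool_pos: [0.5673, 0.0412, 0.1883]
tool_rot: [2.619, 0.046, 1.708]
contact_force: [-0.1, -0.7, -2.4]
opening: 0.0091
```

Call:
{"fn": "send_rows", "kwargs": {
  "series": [
    [0,0,0.0003,0,0,0.12,1],
    [0,0,0.0003,0,0,0.12,1],
    [0,0,0.0002,0,0,0.12,1],
    [0,0,0.0003,0,0,0.12,1],
    [0,0,0.0003,0,0,0.12,1]
  ]
}}

```text
time: 20.13
tool_pos: [0.5681, 0.0414, 0.1874]
tool_rot: [2.673, -0.246, 1.179]
contact_force: [-1.7, 0.7, 1.1]
opening: 0.0093
```

```bash
python3 go.py -0.5092 0.059 0 0
```

```text
t 20.1333 tool in rim [0.     0.0003 0.0592] q [-0.109  0.232  1.94   0.188  0.458  0.195] F rim [-0.9  0.8  1.8] tq [ 0.21  0.57 -0.04] op 0.0093
rotvec tool [ 0.0008 -0.0014  0.0028]
shift in current tool [-0.0003  0.0001  0.0002] in target tool [-0.0003  0.0001  0.0002]
```

Call:
{"fn": "send_rows", "kwargs": {
  "series": [
    [0,0,0.0003,0,0,0.12,1],
    [0,0,0.0003,0,0,0.12,1],
    [0,0,0.0002,0,0,0.12,1],
    [0,0,0.0003,0,0,0.12,1],
    [0,0,0.0003,0,0,0.12,1]
  ]
}}

```text
time: 20.55
tool_pos: [0.569, 0.0416, 0.1865]
tool_rot: [2.888, -0.466, 0.581]
contact_force: [-2.1, 1.5, 1.0]
opening: 0.0096
```

```bash
python3 go.py -1.1092 0.0576 0 0
```

```text
t 20.55 tool in rim [0.0004 0.0004 0.058 ] q [-0.108  0.234  1.94   0.189  0.455  0.794] F rim [-1.3  1.6  1.9] tq [0.27 0.5  0.07] op 0.0096
rotvec tool [ 0.0002 -0.0024  0.0029]
shift in current tool [-0.0005  0.0001  0.0004] in target tool [-0.0005  0.0001  0.0004]
```

Call:
{"fn": "send_rows", "kwargs": {
  "series": [
    [0,0,0.0003,0,0,0.12,1],
    [0,0,0.0002,0,0,0.12,1],
    [0,0,0.0002,0,0,0.12,1],
    [0,0,0.0003,0,0,0.12,1]
  ]
}}

```text
time: 20.88
tool_pos: [0.5696, 0.0414, 0.1859]
tool_rot: [-3.132, -0.526, 0.038]
contact_force: [-3.7, -0.1, 5.4]
opening: 0.0094
```

```bash
python3 go.py -1.5892 0.0566 0 0; python3 -c "
from cell import observe;print(observe()['joint_efforts'].round(3))"
```

```text
t 20.8833 tool in rim [0.0007 0.0002 0.0571] q [-0.108  0.236  1.94   0.189  0.453  1.273] F rim [-0.5  0.1  6.6] tq [0.02 0.72 0.25] op 0.0094
rotvec tool [-0.0006 -0.0027  0.0034]
shift in current tool [-0.0006  0.0002  0.0005] in target tool [-0.0006  0.0002  0.0005]
[ -0.416 -32.383 -22.31    0.65   -2.73   -1.603]
```

Call:
{"fn": "send_rows", "kwargs": {
  "series": [
    [0,0,0.0002,0,0,0.1,1],
    [0,0,0.0002,0,0,0.1,1],
    [0,0,0.0001,0,0,0.06,1],
    [0,0,0,0,0,0,1]
  ]
}}

```text
time: 21.22
tool_pos: [0.5698, 0.0412, 0.1858]
tool_rot: [-2.987, -0.505, -0.255]
contact_force: [-4.8, -0.3, 5.0]
opening: 0.0091
```

```bash
python3 go.py -1.8492 0.0565 0 0; python3 -c "
from cell import observe;print(observe()['joint_efforts'].round(3))
from h import *
save(cam('scene'),'vs2',(200,100,340,220),5);save(cam('side'),'vd2',(240,140,380,260),5)"
```

```text
t 21.2167 tool in rim [ 0.0007 -0.      0.057 ] q [-0.108  0.236  1.94   0.189  0.452  1.53 ] F rim [-1.7  0.   6.7] tq [-0.09  0.7   0.41] op 0.0091
rotvec tool [-0.0008 -0.0028  0.0072]
shift in current tool [-0.0007  0.0002  0.0005] in target tool [-0.0007  0.0002  0.0005]
[  0.047 -32.361 -22.511   0.884  -2.73    1.289]
```

View pics/vd2.png

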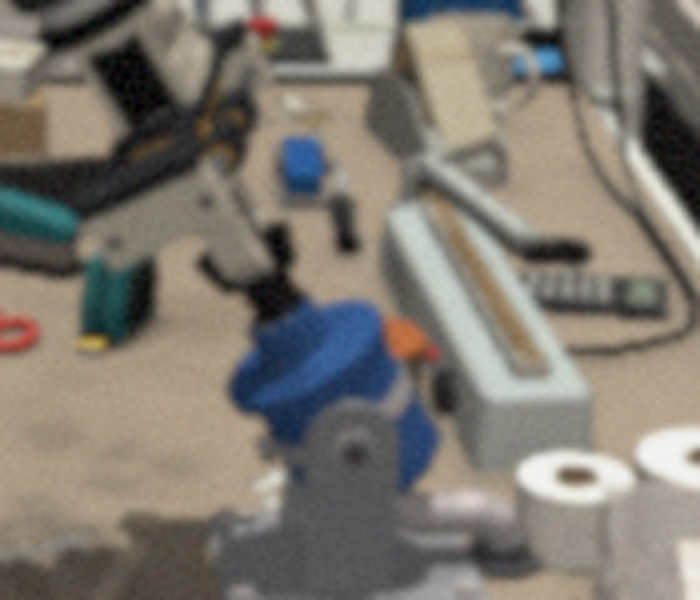

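Call:
{"fn": "send_rows", "kwargs": {
  "series": [
    [0,0,0,0,0,0.05,1],
    [0,0,0,0,0,0.05,1],
    [0,0,0,0,0,0.0,1]
  ]
}}

```text
time: 21.57
tool_pos: [0.5698, 0.0411, 0.1858]
tool_rot: [-2.935, -0.488, -0.366]
contact_force: [-4.7, -1.2, 5.5]
opening: 0.0094
```

```bash
python3 go.py -1.9492 0.0565 0 0
cat > nang.py <<'E'
from h import *; import go
o=observe(); c=cam("wrist"); save(c,"nang",(180,200,380,330),4); Rc=R.from_euler("xyz",o["tool_rot"]).as_matrix(); Q=(c["P"]-o["tool_pos"])@Rc
b=(c["color"][...,2]>100)&(c["color"][...,0]<80)&(np.hypot(Q[...,0],Q[...,1])<.06)
S=(c["P"]-go.RIM)@go.RR; X=S[b&(np.hypot(S[...,0],S[...,1])>.026)&(np.hypot(S[...,0],S[...,1])<.044)&(abs(S[...,2])<.015)]
print("flange z",np.median(X[:,2]),len(X))
E
python3 nang.py
```

```text
t 21.5667 tool in rim [ 0.0007 -0.0001  0.057 ] q [-0.108  0.237  1.94   0.188  0.452  1.629] F rim [-1.4 -0.9  7.2] tq [-0.12  0.72  0.69] op 0.0094
rotvec tool [-0.0009 -0.0028  0.0086]
shift in current tool [-0.0007  0.0002  0.0004] in target tool [-0.0007  0.0002  0.0005]
flange z 0.003836964402780682 6389
```

View pics/nang.png

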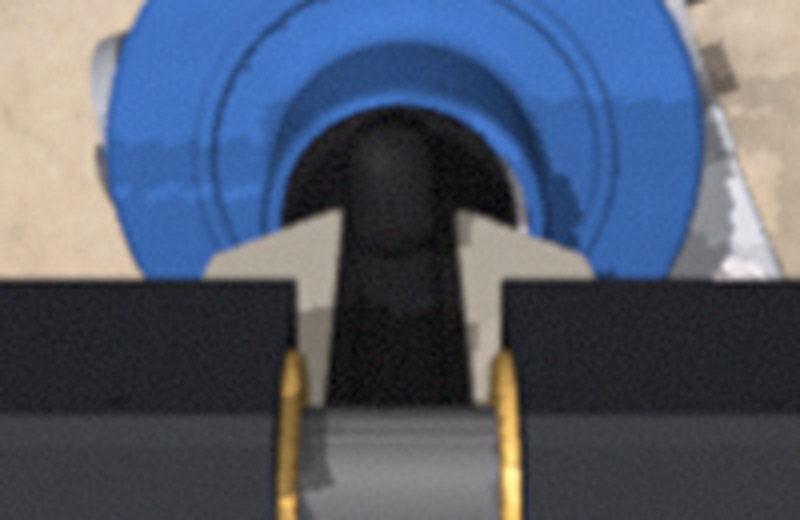

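Call:
{"fn": "send_rows", "kwargs": {
  "series": [
    [0,0,0,0,0,0,0.8],
    [0,0,0,0,0,0,0.5],
    [0,0,0,0,0,0,0.4],
    [0,0,0,0,0,0,0.4],
    [0,0,0,0,0,0,0.4]
  ]
}}

```text
time: 22.03
tool_pos: [0.5697, 0.0413, 0.1848]
tool_rot: [-2.933, -0.485, -0.37]
contact_force: [0.2, 0.5, -0.4]
opening: 0.0387
```

Call:
{"fn": "send_rows", "kwargs": {
  "series": [
    [0,0,-0.005,0,0,0,0.4],
    [0,0,-0.02,0,0,0,0.4],
    [0,0,-0.03,0,0,0,0.4],
    [0,0,-0.03,0,0,0,0.4],
    [0,0,-0.02,0,0,0,0.4]
  ]
}}

```text
time: 22.45
tool_pos: [0.5164, 0.0383, 0.2782]
tool_rot: [-2.932, -0.488, -0.37]
contact_force: [1.7, -0.1, 1.1]
opening: 0.0556
```

Call:
{"fn": "send_rows", "kwargs": {
  "series": [
    [0,0,0,0,0,0,0.4],
    [0,0,0,0,0,0,0.4],
    [0,0,0,0,0,0,0.4]
  ]
}}

```text
time: 22.7
tool_pos: [0.5169, 0.0383, 0.2751]
tool_rot: [-2.933, -0.485, -0.37]
contact_force: [0.6, 0.2, -0.5]
opening: 0.0553
```

```bash
python3 chk.py; python3 go.py -1.95 0.15
python3 - <<'E'
from h import *; import go
c=cam("wrist"); save(c,"end"); save(cam("side"),"endside",(240,140,380,260),5)
S=(c["P"]-go.RIM)@go.RR; k=(c["color"].max(-1)<75)&(np.hypot(S[...,0],S[...,1])<.04)&(S[...,2]>.05)&(S[...,2]<.09)
X=S[k]; print("nut",len(X),X.mean(0).round(4),"top z pct",np.percentile(X[:,2],[50,95,99]).round(4))
w=X[X[:,2]>.068]; A=w[:,:2]-w[:,:2].mean(0); v=np.linalg.svd(A,full_matrices=False)[2][0]; t=A@v
print("wing angle",np.arctan2(v[1],v[0]),"centre",(w[:,:2].mean(0)+v*(t.max()+t.min())/2).round(4), t.max()-t.min())
E
```

```text
flange plane [-0.0013 -0.0003  0.0039] (expect z 7 rest, 4 home mm)
flange circle [-0.0015 -0.0011  0.0478]
hub top z 0.03414444757264895 152 [ 0.0024 -0.0072  0.0337]
stud 568 [ 0.0006 -0.0012  0.0537] 0.05624910453439344 viewdir [ 0.22 -0.09  0.97]
t 22.75 tool in rim [-8.000e-04  1.000e-04  1.603e-01] q [-0.133  0.026  1.91   0.148  0.696  1.668] F rim [ 0.9 -0.9  0.1] tq [ 0.07  0.43 -0.06] op 0.0547
rotvec tool [-0.0007  0.0006  0.0047]
shift in current tool [ 0.0008 -0.0002  0.0103] in target tool [ 0.0008 -0.0002  0.0103]
nut 1519 [ 0.0005 -0.0011  0.0681] top z pct [0.0728 0.0802 0.081 ]
wing angle 2.8142925892728194 centre [-0.     -0.0008] 0.05733150610355606
```

View pics/end.png

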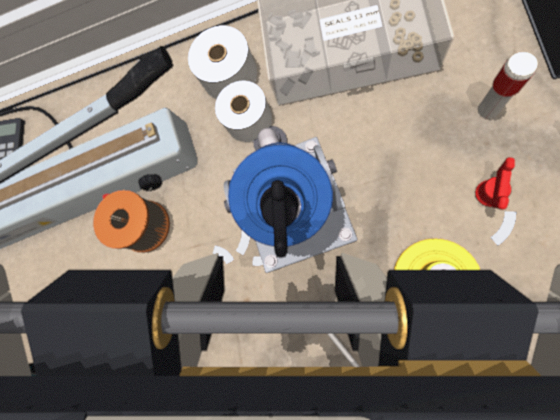

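View pics/endside.png

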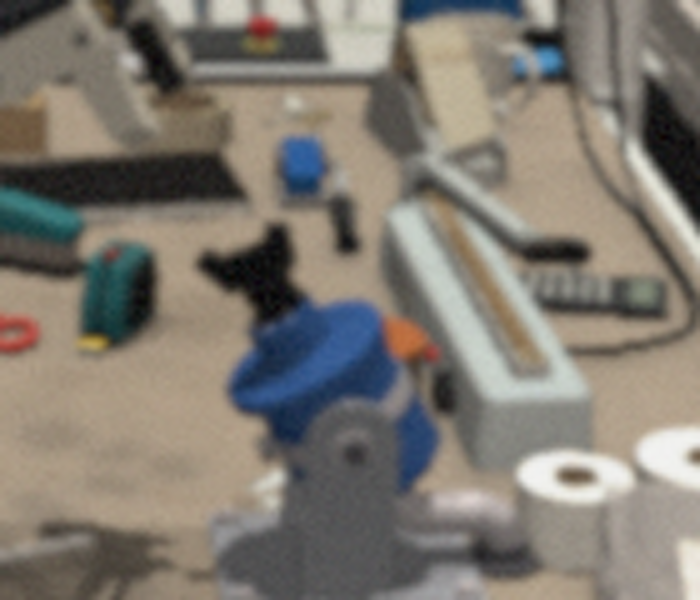

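```bash
python3 -c "
from cell import workorder,observe
print(workorder.hand_in()); print(observe()['time'])"
```

```text
the job is handed in; nothing more can be done
None
the job is handed in; nothing more can be done
```

The job is done and handed in at about 23 s of robot time. I set the blue cover over the stud so it rested on the element, then put the black wing nut on and turned it about 4.2 rad clockwise. I then let go and backed the arm clear.

**Cover:** after release its flange measured 3.9 mm above the rim. It was 7.0 mm when resting on the element, and 4 mm is fully home. It is level to about 0.1° and within about 2 mm of the stud axis.

**Nut:** the nut is centred to about 1 mm. Its wings stayed within 0.05 rad of where I left them. The turning torque had risen to about 0.7 Nm, above the 0.3 Nm that counts as snug.

**Disagreement:** the camera put the nut's top at 80–81 mm above the rim, against 79 mm expected. I took this as depth error, because the same camera read the hub top 0.7 mm high earlier. I did not measure the nut's pressing force directly. I relied on the cover staying home against the spring with nothing but the nut holding it.

I did not touch the old filter, glue stick, screwdriver or tape measure. I saw nothing shifted in the pictures, but I did not measure their positions.

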